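# Ready the soap clamp for the next bar

### The job

Get the soap clamp ready for the next bar: take the steel stop plate by its wooden grip out of its stand, push it edge down and fully home into the slot across the clamp's deck, and let go of it. Then pull the clamp's spring-loaded slide out by its upright post until the pointer stands beside the mark block, within the block's width, and keep it there: finish while still holding the slide against its spring. Leave the tins, soap, bottle, jar and mug where they stand.

Things in the scene. Friction and masses are not known exactly. Their poses are not given: they have to be found in the camera images.
- jig: The clamp, fixed: brown wooden deck 285 (x) x 180 (y) x 45 mm high, origin under its centre, z up, -x end roughly towards the robot. Slot across the deck along y: centre x = +100, y = 0; 8 mm wide, 98 long, 40 deep (floor 5 mm above the table), 4 mm chamfer at the mouth. Two aluminium rails along x (y = +-29, 10 wide, top 56 mm above the table) guide the slide.
- slot_floor (a point): Centre of the slot's floor, 5 mm above the table; axes as the clamp's: x across the slot, y along it, z up. The slot's mouth is 40 mm above this point.
- stop_plate: Loose steel plate 4 mm thick (x), 90 wide (y), with a dark wooden grip on top 20 thick x 90 x 28 high (70 to 98 mm above the lower edge). Origin at the middle of the lower edge, z up; faces alike; 0.18-0.33 kg. Starts upright in its stand's slot, lower edge 10 mm above the table. Fully home in the clamp, its lower edge is on the slot floor and its top 103 mm above the table.
- stand: The plate's stand, fixed to the table: a white plastic block 60 (x) x 130 (y) x 40 mm high with a slot 30 mm deep, 6.5 mm wide in x and 100 mm long in y; origin at the centre of its underside.
- slide (a joint): How far the slide is pulled out, m: 0 = sprung fully in (start), grows as it is pulled along the clamp's -x direction, stop at 0.085. A spring pulls it back in with about 3 N at 0 and 8 to 9 N at 0.065; it returns if let go.
- post (a point): On the slide: point on the axis of its upright round wooden post, 24 mm diameter, this point 83 mm above the table; the post runs from 55 to 105 mm above it. At joint 0 it is at clamp x = -10, y = 0 mm. The slide also has a white jaw, 12 thick (x), 44 wide, top 66 mm above the table, centred 80 mm from the post in +x.
- pointer (a point): On the slide: point near the tip of its pointer, a steel arm 6 mm wide (x), 3 thick, reaching to the clamp's +y side and ending at y = 64 mm. This point: 40 mm in clamp +x and 62 mm in +y from the post axis, 59 mm above the table.
- mark: The mark: dark steel block 12 (x) x 16 (y) x 14 mm high fixed on the deck, 75 mm to the clamp's +y side; origin under its centre, 45 mm above the table, axes as the clamp's. It lies 35 to 65 mm in clamp -x from the pointer's starting place, different each time. The slide is at the mark when the pointer point and this origin have the same clamp x.
- tin_a: Round metal tin, 66 mm diameter, 38 mm high, origin under its centre; beyond the stand. Leave alone.
- tin_b: Round metal tin, 66 mm diameter, 38 mm high, origin under its centre; beside the clamp. Leave alone.
- tin_c: Round metal tin, 74 mm diameter, 55 mm high, origin under its centre; at the back. Leave alone.
- soap_bar: Off-white soap bar 80 x 50 x 26 mm lying beside the stand, origin under its centre. Leave alone.
- amber_bottle: Amber bottle, 38 mm diameter, 85 mm high, origin under its centre; on the robot's side of the stand. Leave alone.
- jar: Jar with a black lid, 60 mm diameter, 70 mm high, origin under its centre; in the middle, near the robot. Leave alone.
- mug: White mug, 80 mm diameter, 90 mm high, origin under its centre; at the back. Leave alone.
Not all that is in view belongs to the job. What is shaped like the stop_plate but purple or turquoise is not meant.

How it is judged:
On the way, in this order (a step that is already met when the one before it is completed fails the run):
1. the stop plate stands fully home in the clamp's slot and is let go (z of stop_plate in the frame of slot_floor below 0.004 m and x of stop_plate in the frame of slot_floor between -0.006 and 0.006 m and y of stop_plate in the frame of slot_floor between -0.008 and 0.008 m and angle between the x axis of stop_plate and the x axis of jig, either way round below 0.2 rad and angle between stop_plate's own z axis and vertical below 0.2 rad and contact force between the fingers and stop_plate below 0.1 N), for 0.2 s.
2. the slide is pulled out so that its pointer is within the mark block's width (x of pointer in the frame of mark between -0.006 and 0.006 m and contact force between the fingers and slide above 2 N and contact force between stop_plate and slide below 0.3 N), for 0.5 s.
At the end, for the whole second after the job is handed in: The stop plate is released and home in the slot (lower edge within 4 mm of the floor, within 0.2 rad of upright and square); the slide stands still, its pointer within 6 mm of the mark block's middle along the pull, held by the fingers (over 2 N), not by the plate (all of step 1 and all of step 2 and velocity of joint slide between -0.01 and 0.01 m/s and linear speed of stop_plate below 0.02 m/s); the arm keeps its last pose, push and grip.
It fails at once if a tin is pushed more than 30 mm or tipped over (distance of any of tin_a, tin_b, tin_c from where it was at the start of the episode above 0.03 m or angle between any of tin_a, tin_b, tin_c's own z axis and vertical above 0.5 rad).
It fails at once if the soap bar is pushed more than 30 mm or tipped over (distance of soap_bar from where it was at the start of the episode above 0.03 m or angle between soap_bar's own z axis and vertical above 0.5 rad).
It fails at once if the bottle, jar or mug is pushed more than 30 mm or tipped over (distance of any of amber_bottle, jar, mug from where it was at the start of the episode above 0.03 m or angle between any of amber_bottle, jar, mug's own z axis and vertical above 0.5 rad).
It also fails if it takes over 58 s, if anything falls off the work surface, if the arm or the gripper's body presses on something with over 40 N, if the wrist force passes 120 N, or if a joint passes its speed limit or range.

### The arm

A 6-joint arm with a two-finger parallel gripper is mounted at the origin on the work surface. World frame = base frame: x ahead of the robot, y to its left, z up, the work surface at z = 0. Lengths are in m, angles in rad, forces in N, time in s.
With the tool pointing down it reaches from about 0.35 to 0.925 m from the base axis. Payload 6.4 kg.
Tool frame: the origin (TCP) lies between the finger pads; the fingertips stand 22 mm ahead of it and the grasp point (between the pads) lies 3 mm ahead of it (r.tip_reach is the distance from the TCP to the fingertips, in m); z points along the fingers, y is the direction in which the jaws open and shut (so a half turn about z gives the same grasp; the last joint's range is limited). The gripper opens to 85 mm and grips with 20 to 120 N. Pads are 22 mm wide; open, the fingers measure 114 mm over their backs; the gripper's body (76 mm by 85 mm) begins 54 mm behind the grasp point. The pads swing forward as they close: fully open they stand 13 mm farther back than shut.
Start: joints at [-1.334, 0.245, 1.558, -0, 1.339, -0.174], TCP at [0.26, -0.596, 0.228] pointing down, gripper open.
Joint ranges: [-3.13, 3.13], [-1.02, 2.26], [0.13, 2.54], [-0.95, 4.09], [0.21, 2.88], [-2.74, 2.74]. Speed limits (rad/s): [2.57, 2.57, 3.14, 3.14, 3.14, 3.14].

### API

Orientations are given as a unit quaternion [w, x, y, z].
In Python, from station import r gives the robot as it stands.
- The arm moves only by the tool move_arm, never from a script. Its argument "series" is a list of rows, each a list of 3 entries, a list of its own where there are three numbers: the finger opening in cm, from 0 to 8.54, then the shift along the tool's x, y, z in cm, then the turn, a rotation vector about the tool's x, y, z in rad. A call has 1 to 8 rows; each row is the pose to reach, as a shift and turn from the pose commanded when the call began, along the tool's axes at that moment; what a row does not reach only later rows make up. A row lasts 1/10 s, in which the tool goes at most 50 mm and 8.59 degrees, less where a joint would pass 70% of its speed; a pose out of reach is approached as far as the arm can. A call with a gripper value outside its range is refused whole. The fingers move at their own pace and stop on an object; "grip_force" is the grip in N (left out, the last holds). Time passes only in rows, so rows that repeat a pose let the fingers close. It gives the time, the measured TCP pose, the force and the opening at its end, in the units of the state.
- r.get_obs(): the state, without advancing time (a new reading comes with each control period).
- r.get_image(name): name is "scene" or "top"; returns the picture (480x640x3 uint8, red, green, blue); there is no depth.
- r.calibration(name): a dict with "vfov" (degrees; the focal length in pixels is half the picture's height over the tangent of half this angle, whatever the lens; pixels are square), "cx", "cy" (the principal point, pixels), "k1" (the pictures are not rectified: a ray, as slopes to the right and down, at radius r is drawn at 1 + k1 r^2 times it, then the intrinsics apply), "extrinsics" (4x4, takes a point from camera to world coordinates). Camera axes: x right, y down, z forward; pixel columns grow to the right and rows downward; lengths in m; the calibration is good to about 2 mm. A picture is of the moment at which its call begins. calibration takes no time and is no camera call.
- r.job_done(): hands the job in, once; it reports no verdict.
Trained networks look in the newest picture that a camera, given by its name, has taken for a name from the list of things; names that differ only in an ending like _2 or _b are one class to them, and where a whole thing is asked for, a point or a joint stands for the part that bears it (a point fixed in the world has none). Each returns a list of dicts, best first, with "score" (0 to 1); they miss things now and then, are a little off and sometimes report something else, mostly with a low value. They report only what shows in the picture. A call takes as long as a camera call. They do not tell look-alikes from the thing itself.
- r.cut_out(camera, thing): "region" (480x640 bool, what is visible of it) and "location" ([column, row] in pixels, amid what is visible of it).
- r.pinpoint(camera, thing): "location" ([column, row] in pixels: a listed point, or the origin of a listed thing).
The state is a dict: "clock": time; "q": joint angles; "qvel": joint speeds; "joint_torque": joint torques, N m; "position": TCP position; "ee_rot": TCP orientation; "ft_force": force on the tool from outside, world axes, zero at the start; "ft_torque": the same for the moment, N m; "opening": opening from 0.0 (shut) to 1.0 (fully open).
Only numpy, scipy, OpenCV 4.12 (cv2) and the standard library are available. Lean on these libraries where they do the work, as an engineer would, in place of code of your own. Each camera call takes 0.05 s, during which the arm holds its last target.

## Working session

There is one attempt and no reset: what is moved stays moved. The work goes in short steps, Python scripts to look and compute and a tool call to move; the robot and the scene stay as the last step left them, time stands still between calls to the robot, and variables do not carry over. Pictures are saved under pics/ and viewed, and the job is handed in when it is done.

Besides the shell and the picture viewer there is one more tool, called after "Request:" as name(argument=value, ...), one argument or row to a line, values as JSON. move_arm: Moves the arm, as the interface text tells. Its arguments: {"type":"object","properties":{"series":{"type":"array","items":{"type":"array"}},"grip_force":{"type":"number"}},"required":["series"]}

```bash
mkdir -p pics; ls; python3 - <<'E'
from station import r
import cv2,numpy as np
for n in ("scene","top"):
    im=r.get_image(n); cv2.imwrite(f"pics/{n}0.png",im[:,:,::-1])
    c=r.calibration(n); print(n,c)
o=r.get_obs(); print(o)
E
```

```text
pics
scene {'vfov': 49.17588277335442, 'cx': 319.5541794752827, 'cy': 243.79224032421297, 'k1': -0.15639621996081834, 'extrinsics': array([[-0.10511571,  0.8456585 , -0.52327086,  1.09250004],
       [ 0.99445813,  0.09040684, -0.05366219,  0.08644262],
       [ 0.00192737, -0.5260117 , -0.85047515,  0.91354982],
       [ 0.        ,  0.        ,  0.        ,  1.        ]])}
top {'vfov': 53.86549756726303, 'cx': 313.0264328645613, 'cy': 241.85664862995282, 'k1': 0.017505393133144233, 'extrinsics': array([[ 3.68447313e-02, -9.76861570e-01,  2.10674959e-01,
         3.81024502e-01],
       [-9.99320643e-01, -3.61955441e-02,  6.93800789e-03,
         2.82338150e-02],
       [ 8.48021492e-04, -2.10787465e-01, -9.77531547e-01,
         1.12186677e+00],
       [ 0.00000000e+00,  0.00000000e+00,  0.00000000e+00,
         1.00000000e+00]])}
{'clock': 0.1, 'q': array([-1.33409052e+00,  2.45769588e-01,  1.55894342e+00, -2.90614229e-05,
        1.33872584e+00, -1.74110198e-01]), 'qvel': array([-1.49716925e-03, -1.22659445e-03, -5.06753909e-03, -6.52343808e-04,
       -7.03726310e-04, -1.54228077e-05]), 'joint_torque': array([ 8.81815831e-04, -4.30666530e+01, -3.27128577e+01, -1.60549516e-04,
        2.81475790e-03,  4.93664672e-06]), 'position': array([ 0.25944697, -0.59538946,  0.22704674]), 'ee_rot': array([-9.22204750e-04,  9.78976746e-01,  2.03969800e-01, -4.30174247e-05]), 'ft_force': array([ 0.04508543, -0.18719647,  0.34703836]), 'ft_torque': array([ 0.00242247,  0.05037062, -0.04346518]), 'opening': 1.0001793107675396}
```

View pics/scene0.png

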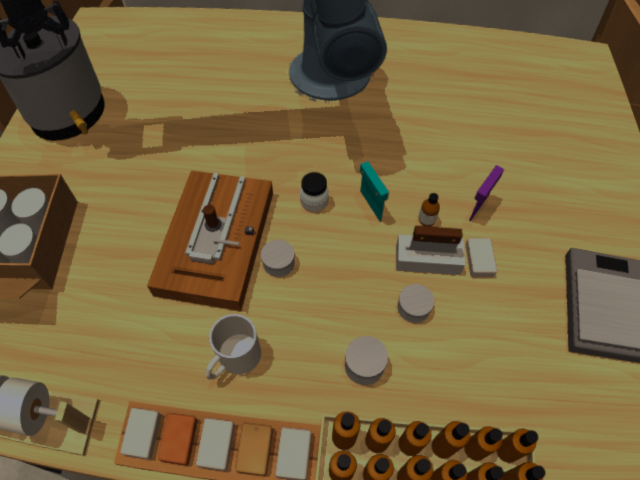

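View pics/top0.png

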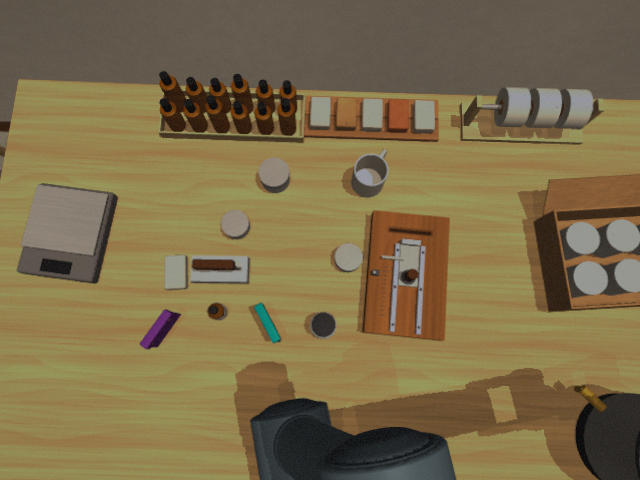

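The scene picture shows the clamp at (215,238), the stand with the plate at (431,250), and turquoise and purple look-alikes at (373,190) and (487,193). In the top picture the clamp is at (408,275) and the stand at (219,268).

```bash
cat > h.py <<'E'
import numpy as np,cv2
from station import r
from scipy.optimize import least_squares
def cam(n):
    c=r.calibration(n); f=240/np.tan(np.radians(c["vfov"])/2)
    return c,f
def proj(n,P):
    c,f=cam(n);E=np.linalg.inv(c["extrinsics"]);P=np.atleast_2d(P)
    q=P@E[:3,:3].T+E[:3,3]; s=q[:,:2]/q[:,2:]; k=1+c["k1"]*(s**2).sum(1,keepdims=True)
    return s*k*f+[c["cx"],c["cy"]]
def unproj(n,uv,z):
    c,f=cam(n); d=(np.array(uv)-[c["cx"],c["cy"]])/f; s=d.copy()
    for _ in range(20): s=d/(1+c["k1"]*(s@s))
    E=c["extrinsics"]; v=E[:3,:3]@np.array([s[0],s[1],1]); o=E[:3,3]
    return o+v*(z-o[2])/v[2]
def wp(xy,yaw,p):
    p=np.atleast_2d(p);c,s=np.cos(yaw),np.sin(yaw)
    return np.c_[xy[0]+c*p[:,0]-s*p[:,1], xy[1]+s*p[:,0]+c*p[:,1], p[:,2]]
E
python3 - <<'E'
from h import *
Z=dict(jig=0,slot_floor=.005,stop_plate=.01,stand=0,post=.083,pointer=.059,mark=.045,tin_a=0,soap_bar=0,amber_bottle=0,jar=0,mug=0)
for t,z in Z.items():
  for n in ("top","scene"):
    for d in r.pinpoint(n,t)[:4]:
      print(t,n,round(d["score"],2),np.round(d["location"],1),unproj(n,d["location"],z).round(4))
E
```

```text
jig top 0.74 [400.3 273.1] [ 0.5541 -0.1754  0.    ]
jig scene 0.98 [215.7 243. ] [ 0.5513 -0.1843  0.    ]
slot_floor top 0.87 [407.4 237. ] [ 0.6422 -0.1919  0.005 ]
slot_floor scene 0.81 [200.8 285.2] [ 0.653  -0.1921  0.005 ]
slot_floor scene 0.4 [214.5 240.4] [ 0.5483 -0.1866  0.005 ]
slot_floor scene 0.34 [427.4 256.7] [0.5408 0.249  0.005 ]
stop_plate top 0.8 [170.2 330.8] [0.3986 0.3579 0.01  ]
stop_plate top 0.76 [222.1 271.6] [0.5405 0.2491 0.01  ]
stop_plate top 0.64 [271.3 320.8] [0.4296 0.1261 0.01  ]
stop_plate scene 0.57 [426.6 257.2] [0.5452 0.2465 0.01  ]
stop_plate scene 0.57 [368.2 206.5] [0.433  0.1224 0.01  ]
stand top 0.76 [222.6 271.5] [0.5422 0.2499 0.    ]
stand scene 0.69 [424.3 259.7] [0.5455 0.2436 0.    ]
post top 0.73 [410.6 273.7] [ 0.5408 -0.1831  0.083 ]
post scene 0.61 [210.1 216.8] [ 0.5429 -0.1832  0.083 ]
pointer scene 0.86 [234.2 242.8] [ 0.582  -0.1311  0.059 ]
mark top 0.47 [376.7 274. ] [ 0.543  -0.1131  0.045 ]
mark scene 0.58 [248.7 234. ] [ 0.5504 -0.1099  0.045 ]
tin_a top 0.94 [275.5 175.4] [0.7894 0.1364 0.    ]
tin_a top 0.77 [236.4 225
[... 269 characters left out ...]
73.5] [0.5336 0.355  0.    ]
soap_bar top 0.55 [221.3 268.5] [0.5493 0.2536 0.    ]
soap_bar top 0.28 [380.2 255.6] [ 0.5949 -0.1271  0.    ]
soap_bar scene 0.6 [481.7 260.2] [0.5344 0.3621 0.    ]
soap_bar scene 0.25 [217.6 240.5] [ 0.5449 -0.1816  0.    ]
amber_bottle top 0.73 [219.6 310.6] [0.4493 0.2498 0.    ]
amber_bottle scene 0.97 [423.4 221.4] [0.4516 0.2417 0.    ]
amber_bottle scene 0.46 [427.5 258.7] [0.5425 0.2501 0.    ]
jar top 0.56 [319.8 327. ] [0.42   0.0129 0.    ]
jar scene 0.66 [313.5 201.8] [0.4259 0.0046 0.    ]
mug top 0.86 [367.5 181.1] [ 0.783 -0.094  0.   ]
mug scene 0.83 [240.  352.3] [ 0.7784 -0.0916  0.    ]
mug scene 0.43 [428.7 257.9] [ 0.5404  0.2526 -0.    ]
```

```bash
python3 - <<'E'
import cv2
a=cv2.imread("pics/top0.png");b=cv2.imread("pics/scene0.png")
cv2.imwrite("pics/tj.png",cv2.resize(a[200:350,350:470],None,fx=4.9,fy=4,interpolation=cv2.INTER_CUBIC))
cv2.imwrite("pics/sj.png",cv2.resize(b[160:310,140:290],None,fx=4,fy=4,interpolation=cv2.INTER_CUBIC))
cv2.imwrite("pics/ts.png",cv2.resize(a[240:300,150:260],None,fx=7,fy=7,interpolation=cv2.INTER_CUBIC))
cv2.imwrite("pics/ss.png",cv2.resize(b[200:290,385:505],None,fx=6,fy=6,interpolation=cv2.INTER_CUBIC))
E
```

```text
(no output)
```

View pics/tj.png

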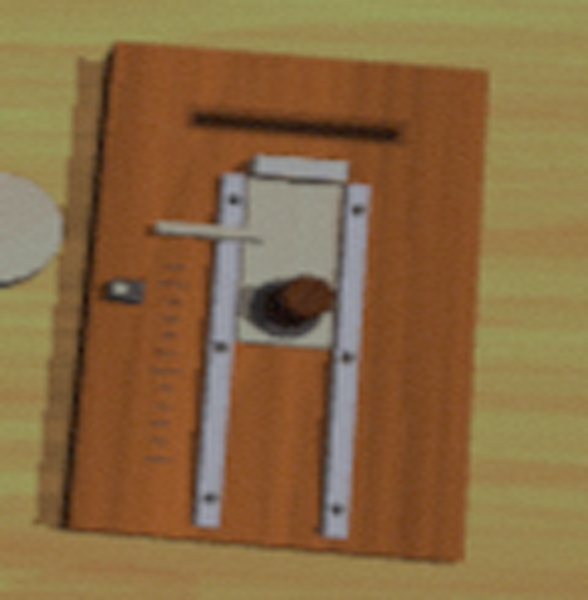

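View pics/sj.png

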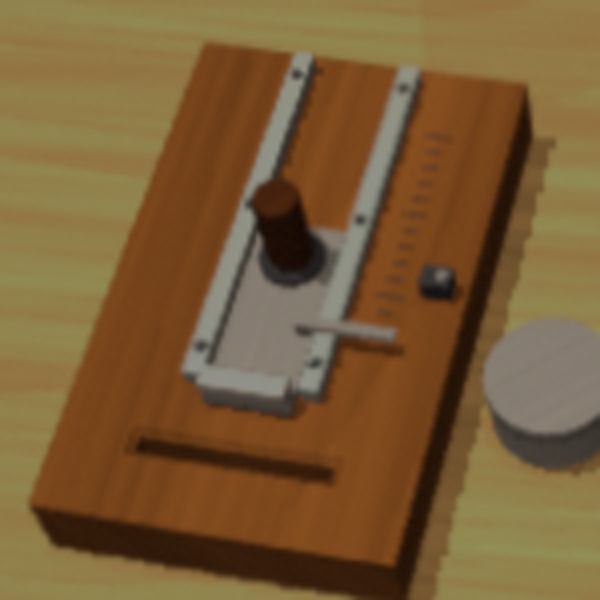

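View pics/ts.png

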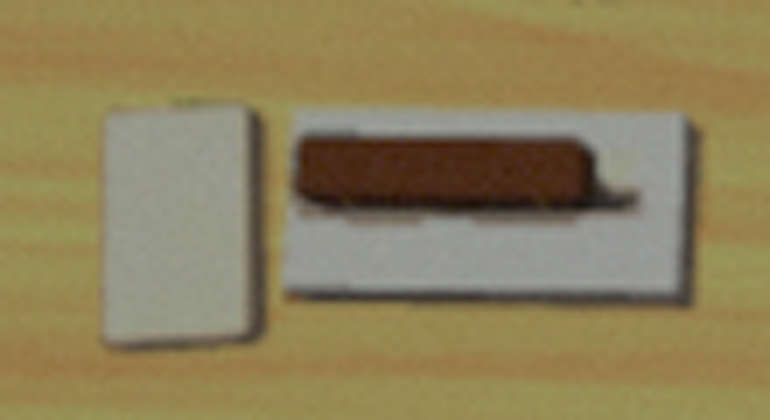

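View pics/ss.png

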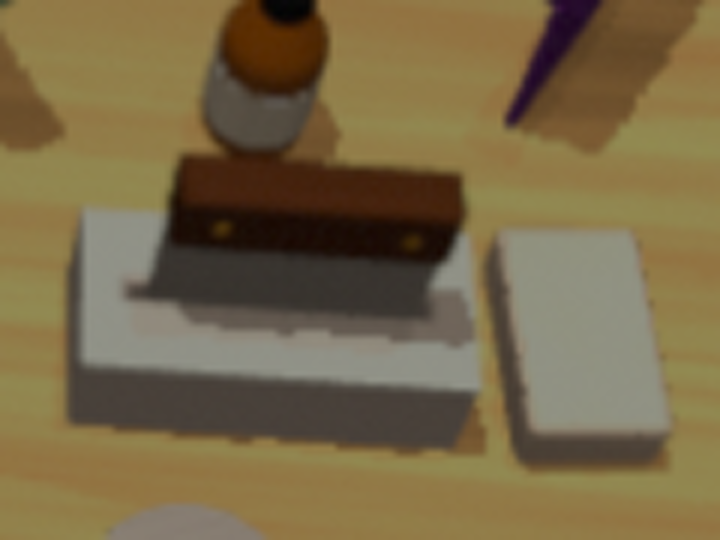

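```bash
cat > fit.py <<'E'
from h import *
def cv(a,s,o): a=np.array(a,float); return (a+.5)/np.array(s)-.5+np.array(o)
M=np.array
def fit(obs,x0):
    def f(p): return np.concatenate([ (proj(n,wp(p[:2],p[2],P))-uv).ravel() for n,P,uv in obs])
    s=least_squares(f,x0,loss="soft_l1"); return s.x,f(s.x)
def rep(name,obs,x0):
    for sub,l in ((obs,"both"),(obs[:1],"top"),(obs[1:],"scene")):
        x,e=fit(sub,x0); print(name,l,x.round(4),"rms px",np.sqrt((e**2).mean()).round(2))
    return fit(obs,x0)[0]
E
python3 - <<'E'
from fit import *
z=.045
jt=("top",M([[.1425,.09,z],[.1425,-.09,z],[-.1425,-.09,z],[-.1425,.09,z]]),cv([(117,43),(488,70),(465,560),(68,527)],(4.9,4),(350,200)))
js=("scene",M([[-.1425,-.09,z],[-.1425,.09,z],[.1425,.09,z],[.1425,-.09,z]]),cv([(205,43),(527,87),(398,568),(32,505)],4,(140,160)))
J=rep("jig",[jt,js],[.55,-.18,0])
z=.04
st=("top",M([[.03,.065,z],[.03,-.065,z],[-.03,-.065,z],[-.03,.065,z]]),cv([(293,112),(688,115),(685,298),(285,292)],7,(150,240)))
ss=("scene",M([[-.03,-.065,z],[.03,.065,z],[.03,-.065,z]]),cv([(82,208),(480,390),(80,365)],6,(385,200)))
rep("stand",[st,ss],[.54,.25,0])
z=.108
pt=("top",M([[.01,.045,z],[.01,-.045,z],[-.01,-.045,z],[-.01,.045,z]]),cv([(300,135),(590,140),(585,205),(297,193)],7,(150,240)))
ps=("scene",M([[-.01,-.045,z],[-.01,.045,z],[.01,.045,z],[.01,-.045,z]]),cv([(180,155),(462,175),(460,205),(173,187)],6,(385,200)))
rep("plate",[pt,ps],[.54,.25,0])
c,s=np.cos(J[2]),np.sin(J[2]);R=M([[c,s],[-s,c]])
for n,t,uv,zz in (("top","mark",cv([124,286],(4.9,4),(350,200)),.059),("scene","mark",cv([440,275],4,(140,160)),.059),("scene","ptr",cv([390,333],4,(140,160)),.0605),("top","ptr",cv([162,228],(4.9,4),(350,200)),.0605),("scene","post",cv([278,192],4,(140,160)),.105),("top","post",cv([308,292],(4.9,4),(350,200)),.105)):
    w=unproj(n,uv,zz); print(n,t,w.round(4),"jig",(R@(w[:2]-J[:2])).round(4))
print("slot",wp(J[:2],J[2],[.1,0,0]))
E
```

```text
jig both [ 0.549  -0.1836 -0.0616] rms px 0.48
jig top [ 0.5483 -0.1841 -0.0639] rms px 0.36
jig scene [ 0.5498 -0.1832 -0.0601] rms px 0.4
stand both [0.5434 0.2501 0.0306] rms px 0.34
stand top [0.5428 0.2502 0.0294] rms px 0.29
stand scene [0.5444 0.2499 0.0284] rms px 0.14
plate both [0.5431 0.2506 0.0049] rms px 1.06
plate top [0.5432 0.251  0.0072] rms px 0.23
plate scene [ 0.5429  0.2501 -0.0104] rms px 1.51
top mark [ 0.5474 -0.1071  0.059 ] jig [-0.0064  0.0762]
scene mark [ 0.546  -0.1072  0.059 ] jig [-0.0077  0.0761]
scene ptr [ 0.5824 -0.1251  0.0605] jig [0.0297 0.0605]
top ptr [ 0.5812 -0.1243  0.0605] jig [0.0284 0.0612]
scene post [ 0.5367 -0.1826  0.105 ] jig [-0.0123  0.0003]
top post [ 0.5399 -0.1827  0.105 ] jig [-0.0092  0.0004]
slot [[ 0.64885242 -0.18979378  0.        ]]
```

```bash
cat >> h.py <<'E'
from scipy.spatial.transform import Rotation as Ro
def Rt(yaw):
    c,s=np.cos(yaw),np.sin(yaw); return np.array([[c,s,0],[s,-c,0],[0,0,-1.]])
def st(o=None):
    o=o or r.get_obs(); w,x,y,z=o["ee_rot"]; R=Ro.from_quat([x,y,z,w]).as_matrix()
    return np.array(o["position"]),R,o
def go(t,yaw):
    p,R,o=st(); print("t",round(o["clock"],2),"pos",p.round(4),"yaw",round(np.arctan2(R[1,0],R[0,0]),4),"tilt",np.degrees(np.arccos(-R[2,2])).round(2),"F",np.round(o["ft_force"],1),"open",round(o["opening"],3))
    print("shift cm",(R.T@(np.array(t)-p)*100).round(2),"turn",Ro.from_matrix(R.T@Rt(yaw)).as_rotvec().round(3))
E
python3 -c "
from h import *
print(r.tip_reach)
go([.543,.2505,.2],np.pi/2+.02)"
```

```text
0.022
t 1.3 pos [ 0.2596 -0.5959  0.2281] yaw 0.4108 tilt 0.0 F [-0.1 -0.2  0.3] open 0.999
shift cm [ 59.78 -66.28   2.81] turn [ 0.   -0.   -1.18]
```

Request:
move_arm(
  series=[
    [6,[59.8,-66.3,0],[0,0,-1.18]],
    [6,[59.8,-66.3,0],[0,0,-1.18]],
    [6,[59.8,-66.3,0],[0,0,-1.18]],
    [6,[59.8,-66.3,0],[0,0,-1.18]],
    [6,[59.8,-66.3,0],[0,0,-1.18]],
    [6,[59.8,-66.3,0],[0,0,-1.18]],
    [6,[59.8,-66.3,0],[0,0,-1.18]],
    [6,[59.8,-66.3,0],[0,0,-1.18]],
  ],
  grip_force=60,
)

```text
clock: 2.1
position: [0.3868, -0.2148, 0.2284]
ee_rot: [0.001, 0.698, 0.716, 0.0]
ft_force: [1.6, -0.2, 0.4]
opening: 0.705
```

```bash
python3 -c "
from h import *
go([.543,.2505,.2],np.pi/2+.02)"
```

```text
t 2.1 pos [ 0.3868 -0.2148  0.2284] yaw 1.5958 tilt 0.06 F [ 1.6 -0.2  0.4] open 0.705
shift cm [46.13 16.77  2.82] turn [0.001 0.001 0.005]
```

Request:
move_arm(
  series=[
    [5,[45,15.9,1],[0,0,0]],
    [5,[45,15.9,1],[0,0,0]],
    [5,[45,15.9,1],[0,0,0]],
    [5,[45,15.9,1],[0,0,0]],
    [5,[45,15.9,1],[0,0,0]],
    [5,[45,15.9,1],[0,0,0]],
    [5,[45,15.9,1],[0,0,0]],
    [5,[45,15.9,1],[0,0,0]],
  ],
)

```text
clock: 2.9
position: [0.5126, 0.1653, 0.22]
ee_rot: [0.0, 0.7, 0.714, 0.0]
ft_force: [0.6, -1.1, 0.7]
opening: 0.588
```

Request:
move_arm(
  series=[
    [5,[4,1,1],[0,0,0]],
    [5,[4,1,1],[0,0,0]],
    [5,[4,1,1],[0,0,0]],
  ],
)

```text
clock: 3.2
position: [0.5211, 0.2038, 0.2092]
ee_rot: [-0.0, 0.699, 0.715, -0.001]
ft_force: [-0.7, 0.2, -0.9]
opening: 0.588
```

```bash
python3 -c "
from h import *
go([.543,.2505,.16],np.pi/2+.02)
for n in ('top','scene'): cv2.imwrite(f'pics/{n}1.png',r.get_image(n)[:,:,::-1])
a=cv2.imread('pics/top1.png')[190:340,120:320];b=cv2.imread('pics/scene1.png')[150:300,350:550]
cv2.imwrite('pics/c1.png',cv2.resize(np.hstack([a,b]),None,fx=2,fy=2,interpolation=2))
"
```

```text
t 3.2 pos [0.5211 0.2038 0.2092] yaw 1.5927 tilt 0.07 F [-0.7  0.2 -0.9] open 0.588
shift cm [4.62 2.3  4.92] turn [-0.001  0.001  0.002]
```

View pics/c1.png

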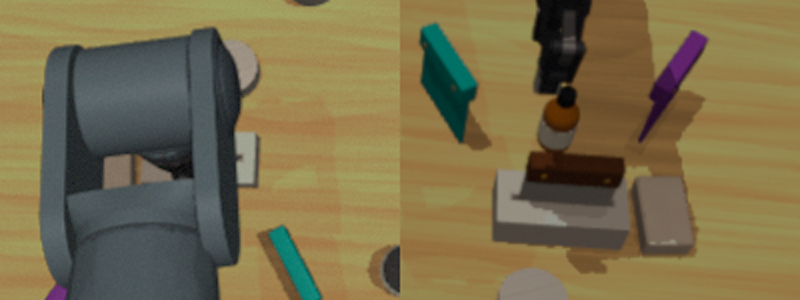

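Request:
move_arm(
  series=[
    [5,[4.6,2.3,2.5],[0,0,0]],
    [5,[4.6,2.3,5],[0,0,0]],
    [5,[4.6,2.3,5],[0,0,0]],
    [5,[4.6,2.3,5],[0,0,0]],
  ],
)

```text
clock: 3.7
position: [0.5434, 0.2484, 0.16]
ee_rot: [-0.0, 0.701, 0.714, -0.0]
ft_force: [-0.3, 0.0, -0.5]
opening: 0.584
```

```bash
python3 -c "
from h import *
go([.543,.2505,.103],np.pi/2+.02)
for n in ('scene',): cv2.imwrite(f'pics/{n}2.png',r.get_image(n)[:,:,::-1])
b=cv2.imread('pics/scene2.png')[150:300,350:550]
cv2.imwrite('pics/c2.png',cv2.resize(b,None,fx=4,fy=4,interpolation=2))
print(proj('scene',[[.543,.2505,.16],[.543,.2505,.14]]))
"
```

```text
t 3.7 pos [0.5434 0.2484 0.16  ] yaw 1.5894 tilt 0.05 F [-0.3  0.  -0.5] open 0.584
shift cm [ 0.21 -0.03  5.7 ] turn [-0.001  0.    -0.001]
[[443.53992608 213.57702757]
 [441.33121859 219.94879653]]
```

View pics/c2.png

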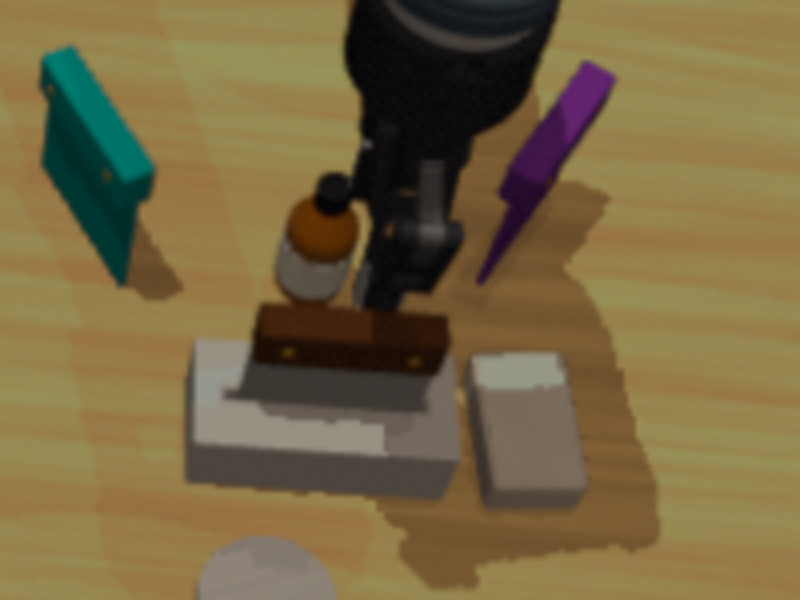

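The scene crop shows the two fingers straddling the grip's line above it (crop ~(400,270)). I'm descending next.

Request:
move_arm(
  series=[
    [5,[0.2,0,3],[0,0,0]],
    [5,[0.2,0,5.7],[0,0,0]],
    [5,[0.2,0,5.7],[0,0,0]],
    [5,[0.2,0,5.7],[0,0,0]],
  ],
)

```text
clock: 4.15
position: [0.5442, 0.2512, 0.1044]
ee_rot: [0.0, 0.7, 0.714, 0.001]
ft_force: [0.6, -0.2, 0.7]
opening: 0.584
```

Request:
move_arm(
  series=[
    [0,[0,0,0],[0,0,0]],
    [0,[0,0,0],[0,0,0]],
    [0,[0,0,0],[0,0,0]],
    [0,[0,0,0],[0,0,0]],
    [0,[0,0,0],[0,0,0]],
    [0,[0,0,0],[0,0,0]],
  ],
)

```text
clock: 4.75
position: [0.5442, 0.252, 0.1052]
ee_rot: [0.0, 0.7, 0.714, 0.001]
ft_force: [-4.6, -1.7, 8.4]
opening: 0.003
```

```bash
python3 -c "
from h import *
go([.543,.2505,.2],np.pi/2+.02)"
```

```text
t 4.75 pos [0.5442 0.252  0.1052] yaw 1.591 tilt 0.09 F [-4.6 -1.7  8.4] open 0.003
shift cm [-0.15 -0.11 -9.48] turn [ 0.001 -0.     0.   ]
```

```bash
python3 -c "
from h import *
for n in ('scene',): cv2.imwrite(f'pics/{n}3.png',r.get_image(n)[:,:,::-1])
b=cv2.imread('pics/scene3.png')[170:300,370:520]
cv2.imwrite('pics/c3.png',cv2.resize(b,None,fx=5,fy=4.6,interpolation=2))
"
```

```text
(no output)
```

View pics/c3.png

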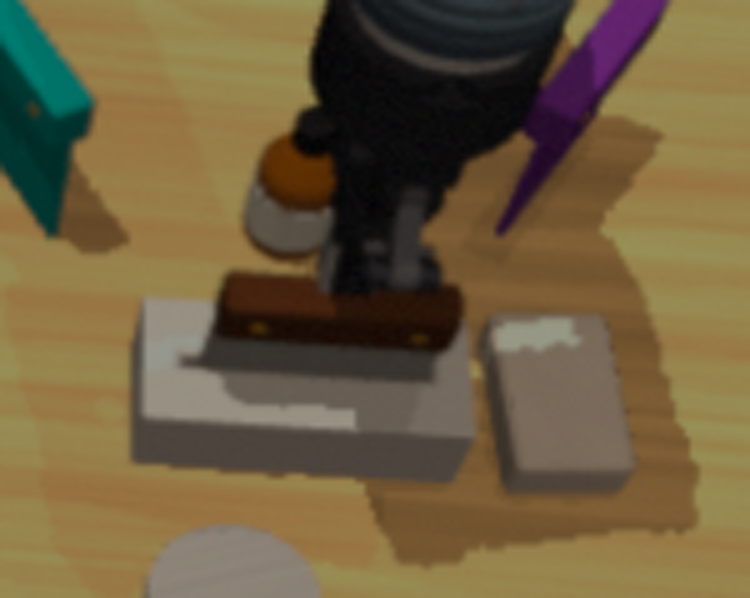

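```bash
python3 -c "
from h import *
p,R,o=st()
P=[p, p+R@[0,0,.022], p+R@[.011,0,.022],p+R@[-.011,0,.022],p+R@[0,0,-.054],[.553,.2505-.045,.108],[.553,.2505+.045,.108]]
uv=proj('scene',P); print(uv.round(1)); print(((uv-[370,170])*[5,4.6]).round(0))
im=r.get_image('scene')[:,:,::-1].copy()
b=cv2.resize(im[170:300,370:520],None,fx=5,fy=4.6,interpolation=2)
for u in ((uv-[370,170])*[5,4.6]): cv2.circle(b,tuple(int(v) for v in u),4,(0,255,0),1)
b=cv2.convertScaleAbs(b,alpha=1.8,beta=15)
cv2.imwrite('pics/c4.png',b)
for d in r.cut_out('scene','stop_plate'): print(d['score'],d['location'])
"
```

```text
[[438.5 231.1]
 [436.2 237.5]
 [442.  237.9]
 [430.5 237.1]
 [444.3 214.4]
 [413.8 232. ]
 [462.1 236.4]]
[[342. 281.]
 [331. 310.]
 [360. 312.]
 [302. 308.]
 [372. 204.]
 [219. 285.]
 [461. 306.]]
0.69 [370.1, 187.8]
0.62 [486.6, 189.6]
```

View pics/c4.png

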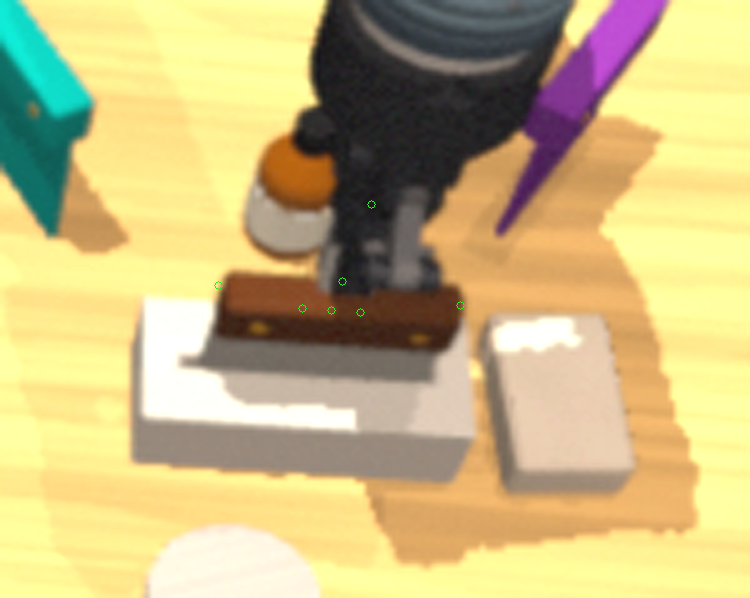

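```bash
python3 -c "
from h import *
print(proj('scene',[[.26,-.596,.228],[.26,-.596,.206]]),proj('scene',[[0,0,0],[0,0,.05]]),proj('top',[[0,0,0],[.26,-.596,.206]]))
p,R,o=st();print(o)
b=cv2.imread('pics/scene2.png')[170:260,400:490]
b=cv2.resize(cv2.convertScaleAbs(b,alpha=2.2,beta=25),None,fx=6.5,fy=6.5,interpolation=2)
cv2.imwrite('pics/c5.png',b)
"
```

```text
[[46.38739897 57.0156027 ]
 [50.0434645  64.79234935]] [[329.87990195  71.98282665]
 [330.21604538  56.71286516]] [[319.21286635 527.0770256 ]
 [654.56296846 426.19912404]]
{'clock': 4.9, 'q': array([2.44798410e-01, 2.67390126e-01, 1.77155844e+00, 5.41999777e-05,
       1.10107322e+00, 2.24529628e-01]), 'qvel': array([ 0.00074602, -0.00063731,  0.00313083, -0.00096547,  0.00198   ,
       -0.0022318 ]), 'joint_torque': array([-5.34742568e-01, -3.60536206e+01, -2.73911726e+01, -3.04801413e-02,
       -1.05204429e+00,  9.86217674e-04]), 'position': array([0.54419446, 0.25201741, 0.10524084]), 'ee_rot': array([3.90425874e-04, 6.99913027e-01, 7.14227651e-01, 6.81948021e-04]), 'ft_force': array([-3.68025788, -0.29895623,  8.39303077]), 'ft_torque': array([-0.17475108,  0.65575248, -0.02592981]), 'opening': 0.002846716158749532}
```

View pics/c5.png

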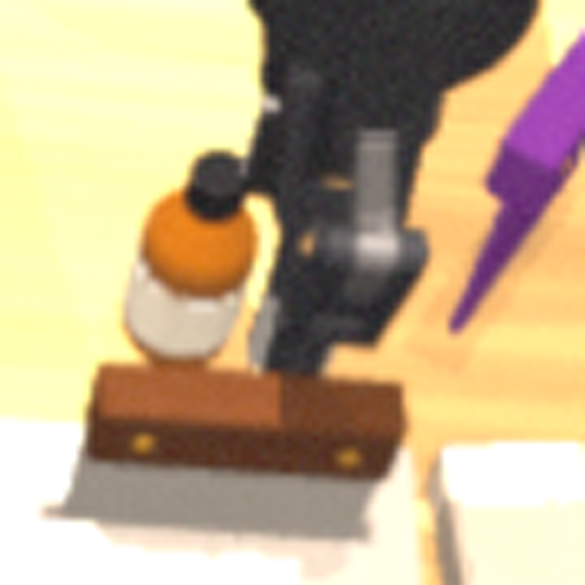

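Request:
move_arm(
  series=[
    [0,[0,0,-3],[0,0,0]],
    [0,[0,0,-8],[0,0,0]],
    [0,[0,0,-12],[0,0,0]],
    [8.5,[0,0,-12],[0,0,0]],
    [8.5,[0,0,-12],[0,0,0]],
    [8.5,[0,0,-12],[0,0,0]],
    [8.5,[0,0,-12],[0,0,0]],
  ],
)

```text
clock: 5.6
position: [0.5425, 0.2514, 0.2208]
ee_rot: [-0.001, 0.7, 0.714, -0.001]
ft_force: [-0.1, -0.1, -1.0]
opening: 0.682
```

```bash
python3 -c "
from h import *
p,R,o=st(); print(p,o['opening'],o['ft_force'])
P=[p, p+R@[0,0,.022]]+[p+R@[a*.011,b*.0425,.009] for a in(-1,1) for b in (-1,1)]
uv=proj('scene',P);print(uv.round(1))
im=r.get_image('scene')[:,:,::-1].copy()
cv2.imwrite('pics/scene6.png',im)
s=5;b=cv2.convertScaleAbs(cv2.resize(im[130:250,370:520],None,fx=s,fy=s,interpolation=2),alpha=2.2,beta=25)
for i,u in enumerate((uv-[370,130])*s): cv2.circle(b,tuple(int(v) for v in u),4,(0,255,0) if i<2 else (0,0,255),1)
cv2.imwrite('pics/c6.png',b)
"
```

```text
[0.54248403 0.25142326 0.22076561] 0.6819604518769552 [-0.11521545 -0.0651702  -1.00593476]
[[451.2 192.6]
 [448.5 200.3]
 [442.6 175.7]
 [444.8 215.9]
 [455.1 176.7]
 [458.  216.9]]
```

View pics/c6.png

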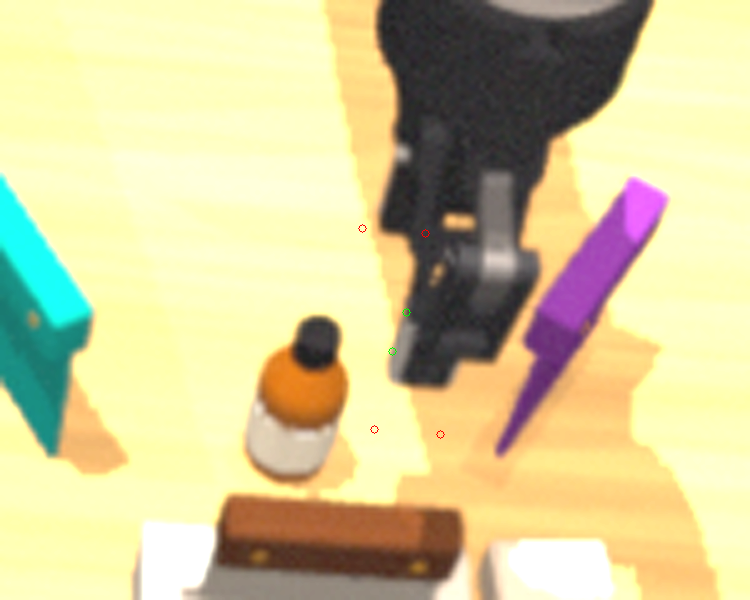

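Request:
move_arm(
  series=[
    [0,[0,0,0],[0,0,0]],
    [0,[0,0,0],[0,0,0]],
    [0,[0,0,0],[0,0,0]],
    [0,[0,0,0],[0,0,0]],
    [0,[0,0,0],[0,0,0]],
    [0,[0,0,0],[0,0,0]],
    [0,[0,0,0],[0,0,0]],
  ],
)

```text
clock: 6.35
position: [0.5435, 0.2517, 0.2228]
ee_rot: [0.0, 0.7, 0.714, 0.0]
ft_force: [0.6, 0.9, -0.3]
opening: 0.002
```

```bash
cat > ov.py <<'E'
from h import *
import sys
def ov(name,x0,y0,w,h,s,extra=()):
    p,R,o=st(); print(p.round(4),round(o['opening'],3),o['ft_force'].round(1),round(o['clock'],2))
    P=[p, p+R@[0,0,.022],p+R@[0,0,-.05]]+list(extra)
    uv=proj('scene',P);print(uv.round(1).tolist())
    im=r.get_image('scene')[:,:,::-1].copy(); cv2.imwrite('pics/%s_raw.png'%name,im)
    b=cv2.convertScaleAbs(cv2.resize(im[y0:y0+h,x0:x0+w],None,fx=s,fy=s,interpolation=2),alpha=2.2,beta=25)
    for i,u in enumerate((uv-[x0,y0])*s): cv2.circle(b,tuple(int(v) for v in u),4,(0,255,0) if i<3 else (0,0,255),1)
    cv2.imwrite('pics/%s.png'%name,b)
E
python3 -c "
from ov import *
ov('c7',370,130,150,120,5)"
```

```text
[0.5435 0.2517 0.2228] 0.002 [ 0.6  0.9 -0.3] 6.35
[[451.7, 192.3], [449.0, 200.2], [458.2, 173.3]]
```

View pics/c7.png

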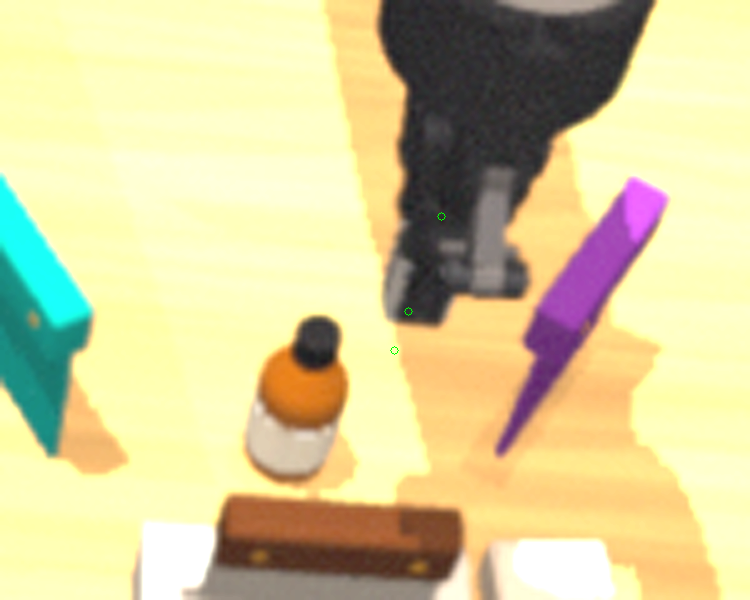

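The closed fingertips appear at crop (418,320), while the prediction is (394,351) or lower. That fits fingertips roughly 25–35 mm higher than nominal, and it explains why they shut on top of the grip. I'll reopen, go lower and look before closing.

Request:
move_arm(
  series=[
    [5.5,[0,0,0],[0,0,0]],
    [5.5,[0,0,0],[0,0,0]],
    [5.5,[0,0,4],[0,0,0]],
    [5.5,[0,0,8],[0,0,0]],
    [5.5,[0,0,12],[0,0,0]],
    [5.5,[0,0,12],[0,0,0]],
    [5.5,[0,0,12],[0,0,0]],
  ],
)

```text
clock: 7.1
position: [0.5435, 0.2517, 0.103]
ee_rot: [-0.0, 0.7, 0.714, -0.0]
ft_force: [-0.2, 0.3, 0.5]
opening: 0.642
```

```bash
python3 -c "
from ov import *
ov('c8',370,150,150,120,5)"
```

```text
[0.5435 0.2517 0.103 ] 0.642 [-0.2  0.3  0.5] 7.1
[[438.1, 231.4], [435.8, 237.8], [443.4, 216.1]]
```

View pics/c8.png

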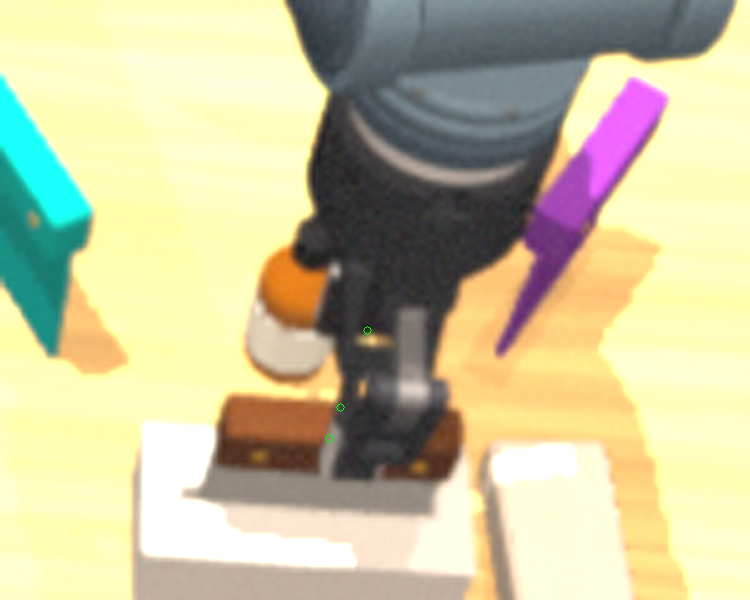

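```bash
python3 -c "
from h import *
def zat(uv,x):
    a=unproj('scene',uv,0);b=unproj('scene',uv,.2); t=(x-a[0])/(b[0]-a[0]); return a+t*(b-a)
for x in (.571,.585): print('c8',zat([370+355/5,150+480/5],x))
for x in (.5435,.5575): print('c7',zat([370+418/5,130+320/5],x))
for x in (.5715,.5855): print('c6',zat([370+425/5,130+382/5],x))
"
```

```text
c8 [0.571      0.25793552 0.09688545]
c8 [0.585      0.25333168 0.11880932]
c7 [0.5435     0.25579731 0.21877901]
c7 [0.5575     0.25147861 0.2364963 ]
c6 [0.5715     0.25644992 0.22194184]
c6 [0.5855     0.25188159 0.24052631]
```

Request:
move_arm(
  series=[
    [5.5,[0,0,1.2],[0,0,0]],
    [5.5,[0,0,2.5],[0,0,0]],
    [5.5,[0,0,2.5],[0,0,0]],
    [5.5,[0,0,2.5],[0,0,0]],
  ],
)

```text
clock: 7.55
position: [0.5432, 0.2516, 0.0774]
ee_rot: [-0.0, 0.7, 0.714, -0.0]
ft_force: [-0.7, 0.2, -0.4]
opening: 0.637
```

```bash
python3 -c "
from ov import *
ov('c9',370,170,150,120,5)"
```

```text
[0.5432 0.2516 0.0774] 0.637 [-0.7  0.2 -0.4] 7.55
[[435.4, 238.7], [433.3, 244.7], [440.6, 224.0]]
```

View pics/c9.png

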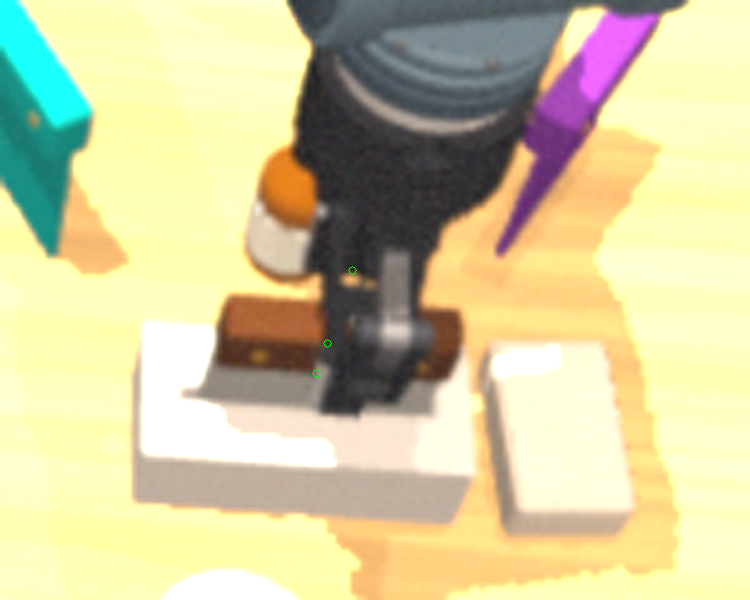

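Request:
move_arm(
  series=[
    [0,[0,0,0],[0,0,0]],
    [0,[0,0,0],[0,0,0]],
    [0,[0,0,0],[0,0,0]],
    [0,[0,0,0],[0,0,0]],
    [0,[0,0,0],[0,0,0]],
  ],
)

```text
clock: 8.1
position: [0.5437, 0.2518, 0.0784]
ee_rot: [0.0, 0.7, 0.714, 0.0]
ft_force: [-1.6, -0.1, 5.1]
opening: 0.223
```

```bash
python3 -c "
from ov import *
ov('c10',370,170,150,120,5)"
```

```text
[0.5437 0.2518 0.0784] 0.223 [-1.6 -0.1  5.1] 8.1
[[435.6, 238.6], [433.5, 244.7], [440.8, 223.9]]
```

View pics/c10.png

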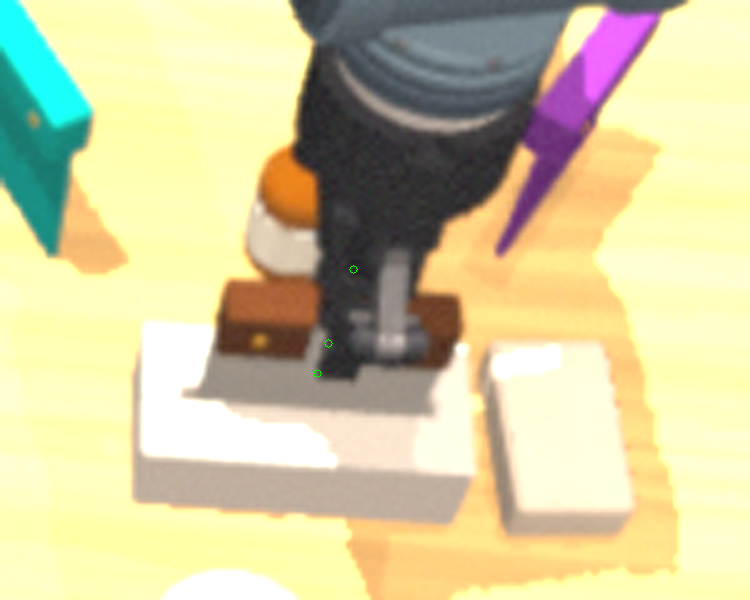

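Grasped: opening 0.223 is 19 mm, against the 20 mm grip. Now lift straight up.

Request:
move_arm(
  series=[
    [0,[0,0,-1],[0,0,0]],
    [0,[0,0,-2.5],[0,0,0]],
    [0,[0,0,-5],[0,0,0]],
    [0,[0,0,-9],[0,0,0]],
    [0,[0,0,-13],[0,0,0]],
    [0,[0,0,-13],[0,0,0]],
    [0,[0,0,-13],[0,0,0]],
  ],
  grip_force=80,
)

```text
clock: 8.85
position: [0.5435, 0.2518, 0.209]
ee_rot: [0.0, 0.7, 0.714, 0.001]
ft_force: [-0.2, 1.2, -4.4]
opening: 0.216
```

```bash
python3 -c "
from ov import *
ov('c11',370,140,150,120,5)
go([.649,-.19,.21],np.pi/2-.0616)"
```

```text
[0.5435 0.2518 0.209 ] 0.216 [-0.2  1.2 -4.4] 8.85
[[450.0, 197.3], [447.4, 204.9], [456.4, 178.7]]
t 8.9 pos [0.5425 0.2515 0.2069] yaw 1.5908 tilt 0.13 F [-0.4 -0.5 -3. ] open 0.217
shift cm [-44.35   9.77  -0.31] turn [-0.002  0.     0.082]
```

View pics/c11.png

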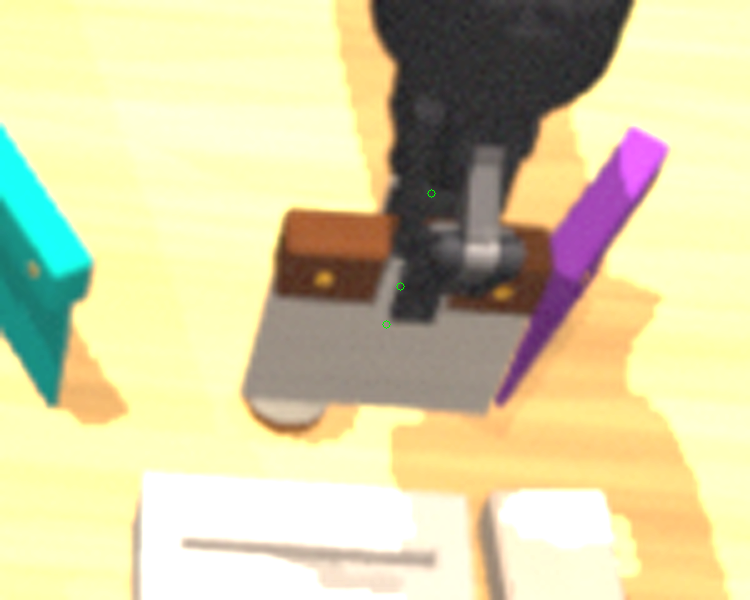

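```bash
python3 -c "
from h import *
U=lambda a:[370+a[0]/5,140+a[1]/5]
for z in (.12,.13,.14,.15):
    a=unproj('scene',U((245,395)),z);b=unproj('scene',U((490,412)),z); print(z,a.round(4),b.round(4),np.linalg.norm(a-b).round(4),((a+b)/2).round(4))
# fit all corners of plate: free xyz,yaw
P=np.array([[.002,-.045,0],[.002,.045,0],[.01,-.045,.098],[.01,.045,.098],[-.01,-.045,.098],[.01,-.045,.07]])
uv=np.array([U(q) for q in ((245,395),(490,412),(280,252),(550,273),(290,212),(275,293))])
f=lambda p:(proj('scene',wp(p[:2],p[3],P+[0,0,p[2]]))-uv).ravel()
s=least_squares(f,[.54,.25,.14,0]);print(s.x.round(4),f(s.x).round(1))
"
```

```text
0.12 [0.5313 0.2131 0.12  ] [0.5287 0.3047 0.12  ] 0.0916 [0.53   0.2589 0.12  ]
0.13 [0.5383 0.2115 0.13  ] [0.5358 0.302  0.13  ] 0.0905 [0.5371 0.2568 0.13  ]
0.14 [0.5454 0.2099 0.14  ] [0.5429 0.2992 0.14  ] 0.0893 [0.5442 0.2546 0.14  ]
0.15 [0.5525 0.2084 0.15  ] [0.5501 0.2965 0.15  ] 0.0881 [0.5513 0.2524 0.15  ]
[0.5247 0.2583 0.1143 0.0124] [-0.4 -0.  -1.5  0.5  1.9 -0.3  0.2 -0.  -0.4 -1.5  0.1  1.4]
```

Request:
move_arm(
  series=[
    [0,[-44.4,9.8,0],[0,0,0.082]],
    [0,[-44.4,9.8,0],[0,0,0.082]],
    [0,[-44.4,9.8,0],[0,0,0.082]],
    [0,[-44.4,9.8,0],[0,0,0.082]],
    [0,[-44.4,9.8,0],[0,0,0.082]],
    [0,[-44.4,9.8,0],[0,0,0.082]],
    [0,[-44.4,9.8,0],[0,0,0.082]],
    [0,[-44.4,9.8,0],[0,0,0.082]],
  ],
)

```text
clock: 9.7
position: [0.636, -0.1385, 0.2046]
ee_rot: [-0.003, 0.729, 0.685, -0.001]
ft_force: [0.6, -0.3, -2.7]
opening: 0.217
```

```bash
python3 -c "
from ov import *
go([.649,-.19,.17],np.pi/2-.0616)"
```

```text
t 9.7 pos [ 0.636  -0.1385  0.2046] yaw 1.5085 tilt 0.33 F [ 0.6 -0.3 -2.7] open 0.217
shift cm [-5.07  1.63  3.44] turn [-0.005 -0.002 -0.001]
```

Request:
move_arm(
  series=[
    [0,[-4,1.3,2],[0,0,0]],
    [0,[-4,1.3,3.4],[0,0,0]],
    [0,[-4,1.3,3.4],[0,0,0]],
    [0,[-4,1.3,3.4],[0,0,0]],
    [0,[-4,1.3,3.4],[0,0,0]],
  ],
)

```text
clock: 10.2
position: [0.648, -0.1766, 0.174]
ee_rot: [-0.0, 0.728, 0.685, 0.0]
ft_force: [-0.0, -0.1, -1.8]
opening: 0.217
```

```bash
python3 -c "
from ov import *
go([.649,-.19,.13],np.pi/2-.0616)
ov('c12',130,160,150,150,4)
cv2.imwrite('pics/top12.png',r.get_image('top')[:,:,::-1])"
```

```text
t 10.2 pos [ 0.648  -0.1766  0.174 ] yaw 1.5104 tilt 0.01 F [-0.  -0.1 -1.8] open 0.217
shift cm [-1.34  0.18  4.4 ] turn [-0.    -0.     0.001]
[ 0.648  -0.1766  0.174 ] 0.217 [-0.  -0.1 -1.8] 10.2
[[191.3, 237.5], [193.9, 244.3], [184.9, 220.8]]
```

View pics/c12.png

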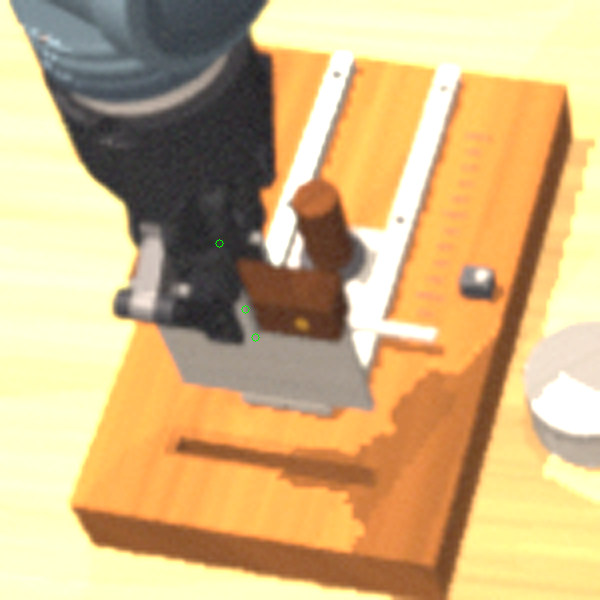

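```bash
python3 -c "
from h import *
U=lambda a:[130+(a[0]+.5)/4-.5,160+(a[1]+.5)/4-.5]
for z in (.095,.1056,.115):
    a=unproj('scene',U((183,383)),z);b=unproj('scene',U((371,408)),z); print(z,a.round(4),b.round(4),np.linalg.norm(a-b).round(4),((a+b)/2).round(4),np.arctan2(b[1]-a[1],b[0]-a[0])-np.pi/2)
# slot mouth (chamfer outer: 106 x16?) seen dark ends
for z in (.045,.041):
    a=unproj('scene',U((176,446)),z);b=unproj('scene',U((376,476)),z); print(z,a.round(4),b.round(4),np.linalg.norm(a-b).round(4),((a+b)/2).round(4),np.arctan2(b[1]-a[1],b[0]-a[0])-np.pi/2)
"
```

```text
0.095 [ 0.6417 -0.2251  0.095 ] [ 0.6452 -0.1358  0.095 ] 0.0894 [ 0.6435 -0.1804  0.095 ] -0.03872386957436835
0.1056 [ 0.6476 -0.2211  0.1056] [ 0.651  -0.1329  0.1056] 0.0882 [ 0.6493 -0.177   0.1056] -0.03872386957436724
0.115 [ 0.6528 -0.2175  0.115 ] [ 0.6561 -0.1303  0.115 ] 0.0872 [ 0.6544 -0.1739  0.115 ] -0.03872386957436924
0.045 [ 0.6487 -0.2389  0.045 ] [ 0.6539 -0.1396  0.045 ] 0.0994 [ 0.6513 -0.1893  0.045 ] -0.0517276165661924
0.041 [ 0.6467 -0.2404  0.041 ] [ 0.6519 -0.1407  0.041 ] 0.0999 [ 0.6493 -0.1905  0.041 ] -0.051727616566191736
```

Request:
move_arm(
  series=[
    [0,[-1.35,0.15,2],[0,0,0.005]],
    [0,[-1.35,0.15,4],[0,0,0.005]],
    [0,[-1.35,0.15,4],[0,0,0.005]],
    [0,[-1.35,0.15,4],[0,0,0.005]],
    [0,[-1.35,0.15,4],[0,0,0.005]],
  ],
)

```text
clock: 10.8
position: [0.6496, -0.1913, 0.1356]
ee_rot: [0.001, 0.73, 0.683, 0.001]
ft_force: [0.2, -0.1, -2.7]
opening: 0.218
```

```bash
python3 -c "
from ov import *
go([.649,-.19,.074],np.pi/2-.0616)
ov('c13',140,200,110,100,6)"
```

```text
t 10.8 pos [ 0.6496 -0.1913  0.1356] yaw 1.5045 tilt 0.16 F [ 0.2 -0.1 -2.7] open 0.218
shift cm [ 0.14 -0.09  6.16] turn [ 0.003  0.001 -0.005]
[ 0.6496 -0.1913  0.1356] 0.218 [ 0.2 -0.1 -2.7] 10.8
[[187.4, 249.2], [190.0, 255.6], [181.2, 233.7]]
```

View pics/c13.png

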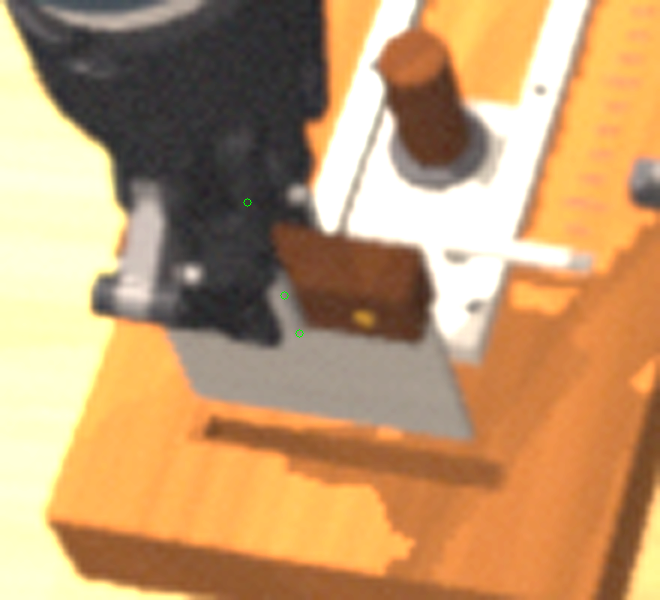

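```bash
python3 -c "
from h import *
U=lambda a:[140+(a[0]+.5)/6-.5,200+(a[1]+.5)/6-.5]
z=.1356-.0684
a=unproj('scene',U((195,393)),z);b=unproj('scene',U((473,440)),z); print(z,a.round(4),b.round(4),np.linalg.norm(a-b).round(4),((a+b)/2).round(4),np.arctan2(b[1]-a[1],b[0]-a[0])-np.pi/2)
J=[.549,-.1836,-.0616]
im=cv2.imread('pics/c13_raw.png')
b=cv2.convertScaleAbs(cv2.resize(im[200:300,140:250],None,fx=6,fy=6,interpolation=2),alpha=2.2,beta=25)
Q=[[.1+sx*w,sy*l,.045] for w,l in((.004,.049),(.008,.053)) for sx in(-1,1) for sy in (-1,1)]
for i,u in enumerate((proj('scene',wp(J[:2],J[2],Q))+.5-[140,200])*6-.5): cv2.circle(b,tuple(int(round(v)) for v in u),3,(0,0,255) if i<4 else (255,0,0),1)
Q=[[sx*.002,sy*.045,z] for sx in(-1,1) for sy in (-1,1)]
for u in (proj('scene',wp((.6496,-.1913),1.5045-np.pi/2,Q))+.5-[140,200])*6-.5: cv2.circle(b,tuple(int(round(v)) for v in u),3,(0,255,0),1)
cv2.imwrite('pics/c14.png',b)
"
```

```text
0.0672 [ 0.6478 -0.2367  0.0672] [ 0.6544 -0.1459  0.0672] 0.0911 [ 0.6511 -0.1913  0.0672] -0.07312931961374924
```

View pics/c14.png

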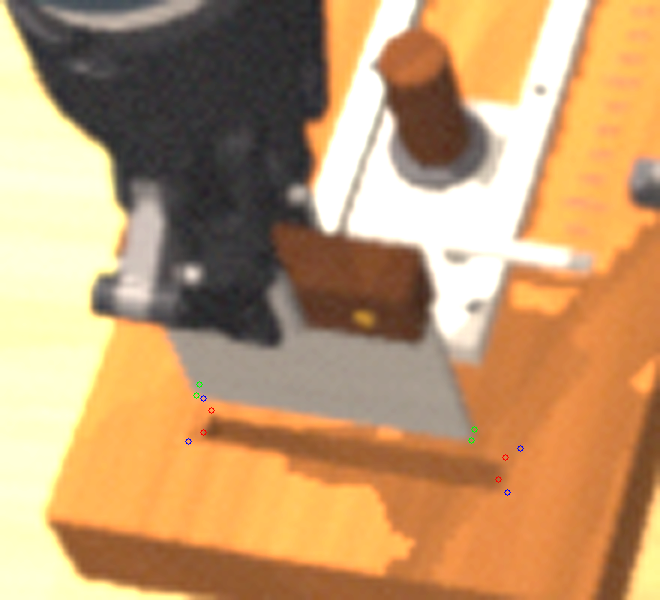

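The reprojected plate edge (green) and slot (red/blue) match the image, so the plate is within ~1 mm of alignment. I'm descending into the mouth next.

Request:
move_arm(
  series=[
    [0,[0.12,-0.04,1],[0,0,-0.004]],
    [0,[0.12,-0.04,2],[0,0,-0.004]],
    [0,[0.12,-0.04,2.8],[0,0,-0.004]],
    [0,[0.12,-0.04,3.2],[0,0,-0.004]],
    [0,[0.12,-0.04,3.2],[0,0,-0.004]],
    [0,[0.12,-0.04,3.2],[0,0,-0.004]],
  ],
)

```text
clock: 11.45
position: [0.6484, -0.1903, 0.1017]
ee_rot: [0.0, 0.729, 0.684, 0.0]
ft_force: [-0.6, 0.2, -2.9]
opening: 0.218
```

```bash
python3 -c "
from ov import *
go([.649,-.19,.074],np.pi/2-.0616)
ov('c15',140,200,110,100,6)"
```

```text
t 11.45 pos [ 0.6484 -0.1903  0.1017] yaw 1.5077 tilt 0.0 F [-0.6  0.2 -2.9] open 0.218
shift cm [0.03 0.06 2.77] turn [ 0.    -0.    -0.001]
[ 0.6484 -0.1903  0.1017] 0.218 [-0.6  0.2 -2.9] 11.45
[[192.1, 258.5], [194.5, 264.5], [186.2, 243.9]]
```

View pics/c15.png

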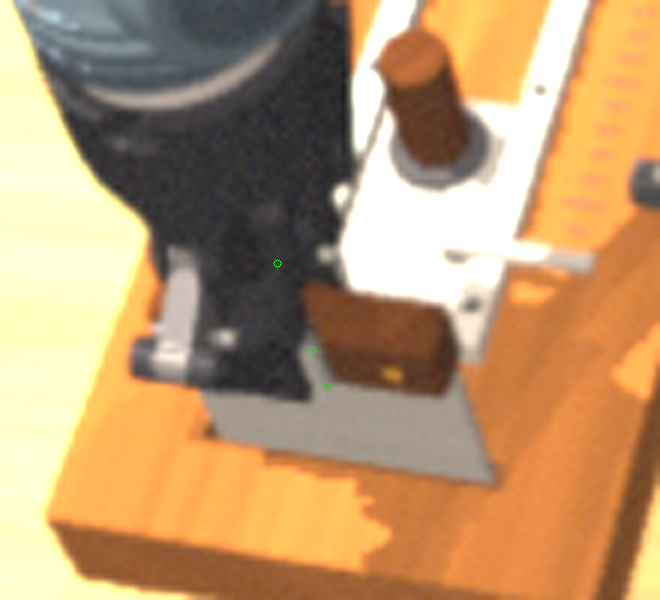

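The plate's lower edge has entered the slot with no contact force. Next I push it down to the floor.

Request:
move_arm(
  series=[
    [0,[0,0.03,0.8],[0,0,0]],
    [0,[0,0.03,1.6],[0,0,0]],
    [0,[0,0.03,2.2],[0,0,0]],
    [0,[0,0.03,2.6],[0,0,0]],
    [0,[0,0.03,2.8],[0,0,0]],
    [0,[0,0.03,2.8],[0,0,0]],
  ],
)

```text
clock: 12.1
position: [0.6488, -0.1903, 0.0737]
ee_rot: [0.0, 0.729, 0.684, 0.0]
ft_force: [0.2, -0.6, -2.5]
opening: 0.219
```

Request:
move_arm(
  series=[
    [0,[0,0,0.1],[0,0,0]],
    [0,[0,0,0.2],[0,0,0]],
    [0,[0,0,0.3],[0,0,0]],
    [0,[0,0,0.3],[0,0,0]],
  ],
)

```text
clock: 12.5
position: [0.6493, -0.1905, 0.0735]
ee_rot: [0.0, 0.729, 0.685, 0.0]
ft_force: [-4.9, 2.5, 9.6]
opening: 0.221
```

```bash
python3 -c "
from ov import *
go([.649,-.19,.074],np.pi/2-.0616)
ov('c16',140,200,110,100,6)"
```

```text
t 12.5 pos [ 0.6493 -0.1905  0.0735] yaw 1.508 tilt 0.05 F [-4.9  2.5  9.6] open 0.221
shift cm [ 0.05 -0.04 -0.05] turn [ 0.001  0.001 -0.001]
[ 0.6493 -0.1905  0.0735] 0.221 [-4.9  2.5  9.6] 12.5
[[195.0, 266.5], [197.3, 272.3], [189.4, 252.7]]
```

View pics/c16.png

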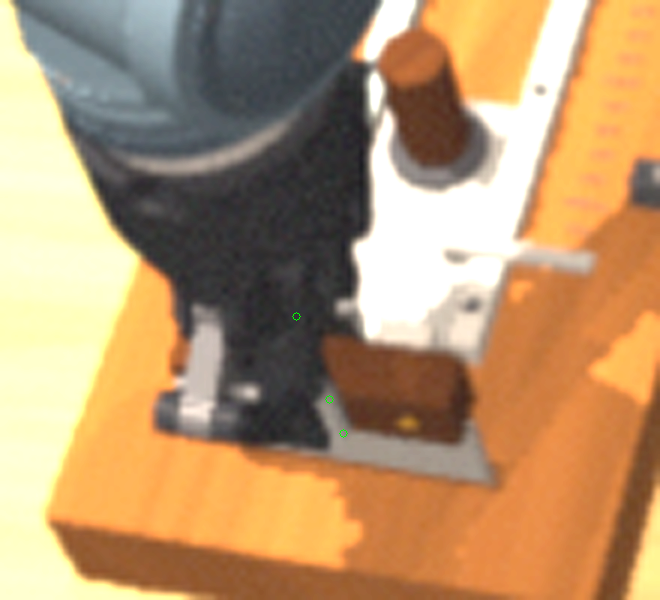

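Request:
move_arm(
  series=[
    [0,[0,0,0.1],[0,0,0]],
    [0,[0,0,0.2],[0,0,0]],
    [0,[0,0,0.3],[0,0,0]],
    [0,[0,0,0.3],[0,0,0]],
  ],
)

```text
clock: 12.95
position: [0.6497, -0.1906, 0.0734]
ee_rot: [0.0, 0.729, 0.685, -0.0]
ft_force: [-10.1, 4.9, 23.5]
opening: 0.213
```

Request:
move_arm(
  series=[
    [0,[0,0,-0.4],[0,0,0]],
    [0,[0,0,-0.4],[0,0,0]],
    [4.5,[0,0,-0.4],[0,0,0]],
    [4.5,[0,0,-0.4],[0,0,0]],
    [4.5,[0,0,-0.4],[0,0,0]],
    [4.5,[0,0,-0.4],[0,0,0]],
  ],
)

```text
clock: 13.55
position: [0.6484, -0.1901, 0.0712]
ee_rot: [-0.0, 0.729, 0.684, -0.0]
ft_force: [-0.0, 1.2, -0.0]
opening: 0.527
```

Request:
move_arm(
  series=[
    [4.5,[0,0,-1.5],[0,0,0]],
    [4.5,[0,0,-4],[0,0,0]],
    [4.5,[0,0,-8],[0,0,0]],
    [4.5,[0,0,-10],[0,0,0]],
    [4.5,[0,0,-10],[0,0,0]],
    [4.5,[0,0,-10],[0,0,0]],
  ],
)

```text
clock: 14.15
position: [0.6487, -0.1903, 0.1724]
ee_rot: [0.001, 0.729, 0.684, 0.0]
ft_force: [0.4, 0.7, -1.4]
opening: 0.529
```

```bash
python3 -c "
from ov import *
J=[.549,-.1836,-.0616]
go([*wp(J[:2],J[2],[-.01,0,0])[0,:2],.17],np.pi/2-.0616)
Q=[[.1+sx*.01,sy*.045,z] for sx in(-1,1) for sy in (-1,1) for z in (.103,.075)]
ov('c17',140,200,110,100,6,wp(J[:2],J[2],Q))"
```

```text
t 14.15 pos [ 0.6487 -0.1903  0.1724] yaw 1.5078 tilt 0.06 F [ 0.4  0.7 -1.4] open 0.529
shift cm [  0.04 -11.     0.23] turn [ 0.001  0.    -0.001]
[ 0.6487 -0.1903  0.1724] 0.529 [ 0.4  0.7 -1.4] 14.15
[[183.6, 237.6], [186.3, 244.5], [176.9, 221.0], [170.4, 250.0], [174.0, 257.8], [217.5, 257.2], [220.0, 264.9], [167.1, 259.4], [170.7, 266.9], [214.6, 266.8], [217.1, 274.3]]
```

View pics/c17.png

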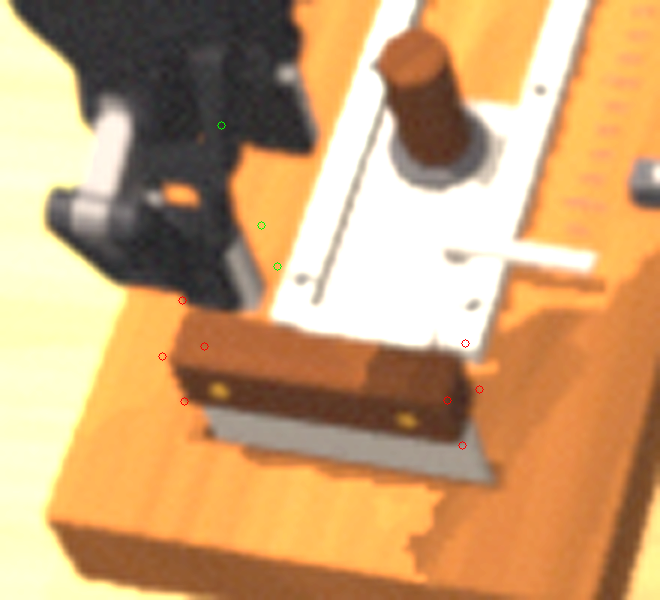

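```bash
python3 -c "
from h import *
U=lambda a:[140+(a[0]+.5)/6-.5,200+(a[1]+.5)/6-.5]
P=np.array([[.01,-.045,.098],[.01,.045,.07],[.01,-.045,.07],[-.01,-.045,.098],[-.01,.045,.098],[.01,.045,.098]])
uv=np.array([U(q) for q in ((174,360),(460,441),(188,400),(195,311),(468,352),(463,400))])
for y in (-.19,):
  f=lambda p:(proj('scene',wp(p[:2],p[2],P+[0,0,p[3]]))-uv).ravel()
  s=least_squares(f,[.649,-.19,-.06,.005]);print(s.x.round(4),f(s.x).round(1))
  x,yy=.649,-.19
  g=lambda p:(proj('scene',wp((x,p[1]),-.0616,P+[0,0,p[0]]))-uv).ravel()
  s=least_squares(g,[.005,-.19]);print('x fixed: z,y',s.x.round(4),g(s.x).round(1))
"
```

```text
[ 0.6363 -0.1961 -0.0514 -0.0182] [-0.   0.1  1.1  0.7  1.2  0.8 -0.4 -0.8  0.1 -1.1 -1.9  0.3]
x fixed: z,y [ 0.0053 -0.1882] [-0.8 -0.1  1.7  1.3  0.6  0.8 -0.9 -1.3  0.7 -0.9 -1.4  0.6]
```

Plate fits home: lower edge z = 5.3 mm, square and upright. Next is the post.

Request:
move_arm(
  series=[
    [5.5,[0,-5,0],[0,0,0]],
    [5.5,[0,-9,0],[0,0,0]],
    [5.5,[0,-11,0],[0,0,0]],
    [5.5,[0,-11,2],[0,0,0]],
    [5.5,[0,-11,4],[0,0,0]],
    [5.5,[0,-11,4],[0,0,0]],
    [5.5,[0,-11,4],[0,0,0]],
  ],
)

```text
clock: 14.9
position: [0.5381, -0.1829, 0.1305]
ee_rot: [-0.001, 0.729, 0.684, -0.0]
ft_force: [-0.2, 0.1, 1.4]
opening: 0.643
```

```bash
python3 -c "
from ov import *
J=[.549,-.1836,-.0616]
go([*wp(J[:2],J[2],[-.01,0,0])[0,:2],.078],np.pi/2-.0616)
ov('c18',130,150,150,150,4,wp(J[:2],J[2],[[-.01,0,.105],[-.01,0,.083]]))"
```

```text
t 14.9 pos [ 0.5381 -0.1829  0.1305] yaw 1.5077 tilt 0.17 F [-0.2  0.1  1.4] open 0.643
shift cm [-0.01  0.11  5.25] turn [-0.003 -0.001 -0.001]
[ 0.5381 -0.1829  0.1305] 0.643 [-0.2  0.1  1.4] 14.9
[[206.5, 200.2], [208.5, 207.1], [201.5, 183.6], [208.7, 208.6], [210.6, 215.2]]
```

View pics/c18.png

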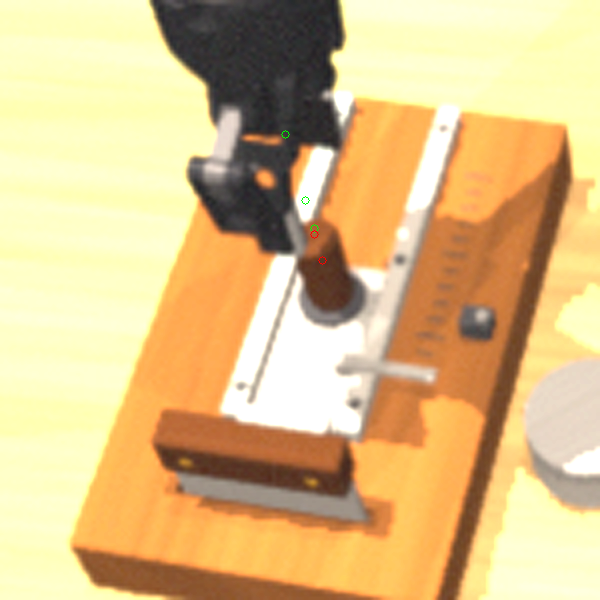

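```bash
python3 -c "
from h import *
p,R,o=st()
for zz in (-.01,0,.02): 
  print(zz,((proj('scene',[p+R@[a,.0275+.007,zz] for a in (-.011,.011)])-[130,150])*4).round(0).tolist())
"
```

```text
-0.01 [[256.0, 245.0], [302.0, 251.0]]
0 [[260.0, 258.0], [306.0, 264.0]]
0.02 [[269.0, 282.0], [314.0, 289.0]]
```

Request:
move_arm(
  series=[
    [5.5,[0,0.1,2],[0,0,0]],
    [5.5,[0,0.1,4],[0,0,0]],
    [5.5,[0,0.1,5.6],[0,0,0]],
    [5.5,[0,0.1,5.6],[0,0,0]],
    [5.5,[0,0.1,5.6],[0,0,0]],
  ],
)

```text
clock: 15.45
position: [0.5402, -0.1835, 0.0762]
ee_rot: [0.0, 0.729, 0.685, 0.0]
ft_force: [0.5, -0.1, 0.6]
opening: 0.645
```

Request:
move_arm(
  series=[
    [0,[0,0,0],[0,0,0]],
    [0,[0,0,0],[0,0,0]],
    [0,[0,0,0],[0,0,0]],
    [0,[0,0,0],[0,0,0]],
    [0,[0,0,0],[0,0,0]],
  ],
  grip_force=60,
)

```text
clock: 15.95
position: [0.5379, -0.1835, 0.077]
ee_rot: [-0.002, 0.729, 0.685, -0.002]
ft_force: [-12.7, 1.5, 11.4]
opening: 0.263
```

```bash
python3 -c "
from ov import *
J=[.549,-.1836,-.0616]
go([*wp(J[:2],J[2],[-.047,0,0])[0,:2],.074],np.pi/2-.0616)
Q=[[.03,.062,.059],[-.007,.075,.059]]
ov('c19',130,150,150,150,4,wp(J[:2],J[2],Q))"
```

```text
t 15.95 pos [ 0.5379 -0.1835  0.077 ] yaw 1.5087 tilt 0.34 F [-12.7   1.5  11.4] open 0.263
shift cm [ 0.06 -3.59  0.33] turn [-0.006  0.    -0.   ]
[ 0.5379 -0.1835  0.077 ] 0.263 [-12.7   1.5  11.4] 15.95
[[211.0, 216.4], [212.9, 222.7], [206.4, 201.4], [238.0, 243.5], [249.0, 228.6]]
```

View pics/c19.png

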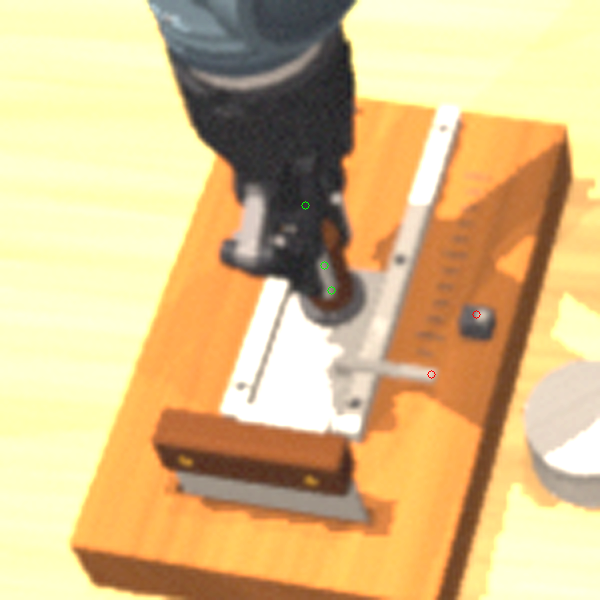

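Opening 0.263 is 22 mm, so the post is held. Next I pull most of the way and measure.

Request:
move_arm(
  series=[
    [0,[0,-0.8,0],[0,0,0]],
    [0,[0,-1.6,0],[0,0,0]],
    [0,[0,-2.4,0],[0,0,0]],
    [0,[0,-3.2,0],[0,0,0]],
    [0,[0,-3.7,0],[0,0,0]],
    [0,[0,-3.7,0],[0,0,0]],
    [0,[0,-3.7,0],[0,0,0]],
  ],
)

```text
clock: 16.7
position: [0.5044, -0.1814, 0.0771]
ee_rot: [0.002, 0.729, 0.684, 0.001]
ft_force: [6.1, 0.5, 1.1]
opening: 0.258
```

```bash
cat > m.py <<'E'
from ov import *
import sys
J=[.549,-.1836,-.0616]
p,R,o=st(); c,s=np.cos(J[2]),np.sin(J[2]);Ri=np.array([[c,s],[-s,c]])
print('tcp jig',(Ri@(p[:2]-J[:2])).round(4))
ov(sys.argv[1],180,180,100,80,8)
im=r.get_image('top')[:,:,::-1]; cv2.imwrite('pics/%s_top.png'%sys.argv[1],im)
cv2.imwrite('pics/%s_t.png'%sys.argv[1],cv2.convertScaleAbs(cv2.resize(im[220:320,350:450],None,fx=6,fy=6,interpolation=2),alpha=2,beta=20))
for n in('scene','top'):
  for t,z in(('pointer',.059),('mark',.045)):
    for d in r.pinpoint(n,t)[:2]: print(n,t,round(d['score'],2),np.round(d['location'],1),(Ri@(unproj(n,d['location'],z)[:2]-J[:2])).round(4))
E
python3 m.py d1
```

```text
tcp jig [-0.0447 -0.0005]
[ 0.5044 -0.1814  0.0771] 0.258 [6.1 0.5 1.1] 16.7
[[215.7, 202.7], [217.5, 209.2], [211.5, 187.1]]
scene pointer 0.96 [244.7 226.9] [-0.0095  0.0656]
scene pointer 0.22 [200.2 284.9] [0.129  0.0148]
scene mark 0.61 [249.8 233.1] [-0.0056  0.0753]
top pointer 0.56 [320.7 326.4] [-0.1415  0.187 ]
top pointer 0.49 [380.6 272.3] [-0.0078  0.0632]
top mark 0.47 [376.  274.7] [-0.0121  0.0715]
```

View pics/d1.png

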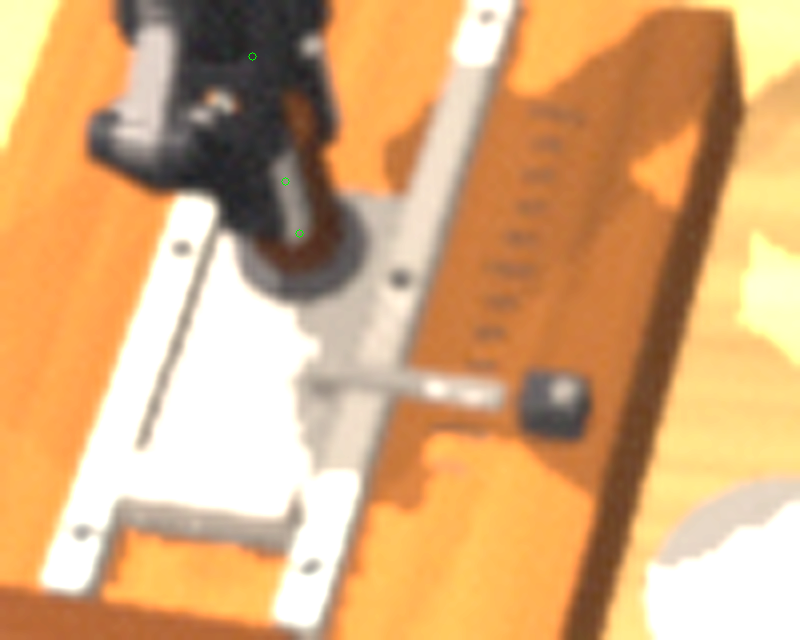

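View pics/d1_t.png

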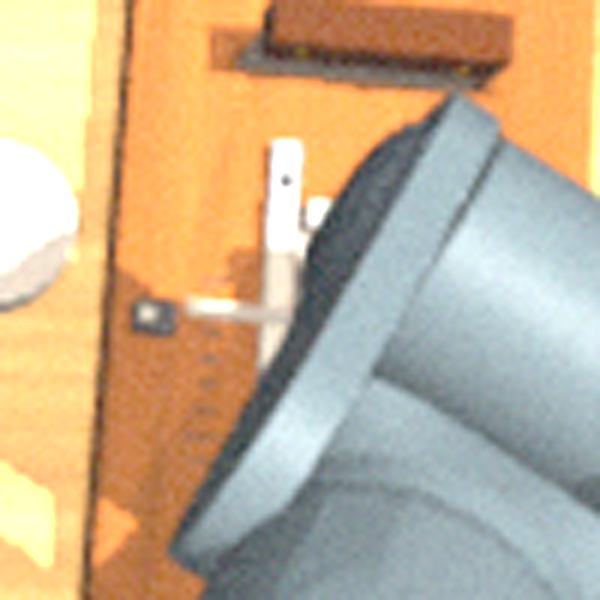

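```bash
cat > m2.py <<'E'
from h import *
import sys
J=[.549,-.1836,-.0616]
name,mx,px=sys.argv[1],float(sys.argv[2]),float(sys.argv[3])
def box(x0,x1,y0,y1,z0,z1):
    f=lambda z:[[x0,y0,z],[x1,y0,z],[x1,y1,z],[x0,y1,z]]
    return np.array(f(z1)),np.array(f(z0))
out=[]
for n,suf,x0,y0 in(('scene','_raw',215,210),('top','_top',365,255)):
    im=cv2.imread(f'pics/{name}{suf}.png')[y0:y0+36,x0:x0+50]
    s=12
    b=cv2.convertScaleAbs(cv2.resize(im,None,fx=s,fy=s,interpolation=2),alpha=2,beta=20)[:, :]
    raw=b.copy()
    for B,col in((box(mx-.006,mx+.006,.067,.083,.045,.059),(0,255,0)),(box(px-.003,px+.003,.035,.064,.0575,.0605),(0,0,255))):
        for k,q in enumerate(B):
            u=((proj(n,wp(J[:2],J[2],q))+.5-[x0,y0])*s-.5).round().astype(int)
            cv2.polylines(b,[u],True,col if k==0 else (255,0,255),1)
    out.append(np.hstack([b])); 
o=np.vstack(out); cv2.imwrite(f'pics/{name}_m.png',cv2.resize(o,None,fx=.69,fy=.69))
E
python3 m2.py d1 -.007 -.006
```

```text
(no output)
```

View pics/d1_m.png

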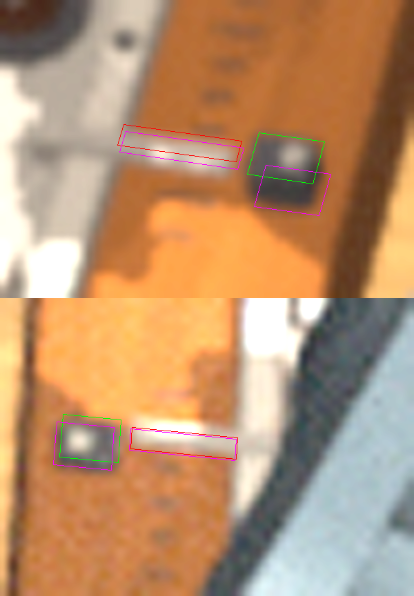

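Both overlays put the pointer at clamp x ≈ −4.5 mm and the mark at ≈ −7.5 mm, so I pull 3 mm more.

Request:
move_arm(
  series=[
    [0,[0,-0.3,0],[0,0,0]],
    [0,[0,-0.3,0],[0,0,0]],
    [0,[0,-0.3,0],[0,0,0]],
    [0,[0,-0.3,0],[0,0,0]],
  ],
)

```text
clock: 17.4
position: [0.5016, -0.1812, 0.0771]
ee_rot: [0.002, 0.729, 0.684, 0.001]
ft_force: [5.8, 1.1, 2.7]
opening: 0.257
```

```bash
python3 m.py d2; python3 m2.py d2 -.0077 -.0077
```

```text
tcp jig [-0.0475 -0.0005]
[ 0.5016 -0.1812  0.0771] 0.257 [5.8 1.1 2.7] 17.4
[[216.1, 201.6], [217.8, 208.0], [211.9, 185.9]]
scene pointer 0.61 [241.5 227.4] [-0.0073  0.0597]
scene mark 0.64 [366.7 365.4] [0.2245 0.3361]
scene mark 0.62 [423.4 220.1] [-0.0946  0.4126]
top pointer 0.66 [382.3 273.1] [-0.0092  0.0592]
top mark 0.48 [175.6 274.9] [-0.0577  0.529 ]
top mark 0.4 [375.6 274. ] [-0.0106  0.0725]
```

View pics/d2_m.png

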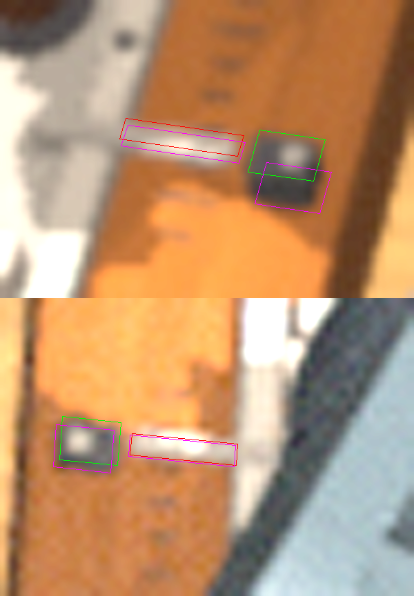

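View pics/d2.png

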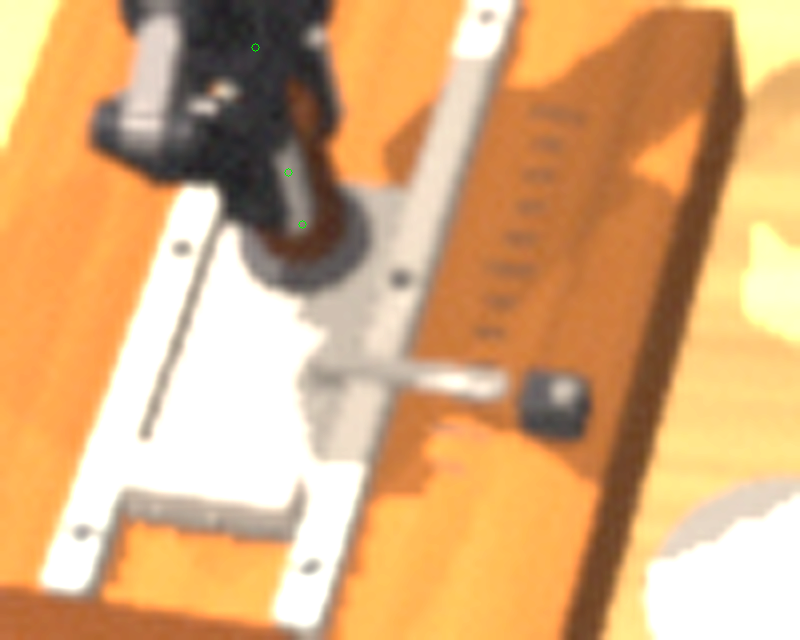

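```bash
python3 -c "
from h import *
J=[.549,-.1836,-.0616]
im=cv2.imread('pics/d2_raw.png')
b=cv2.convertScaleAbs(cv2.resize(im[160:310,140:290],None,fx=4,fy=4,interpolation=2),alpha=2.,beta=20);cv2.imwrite('pics/d2w.png',b)"
```

```text
(no output)
```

View pics/d2w.png

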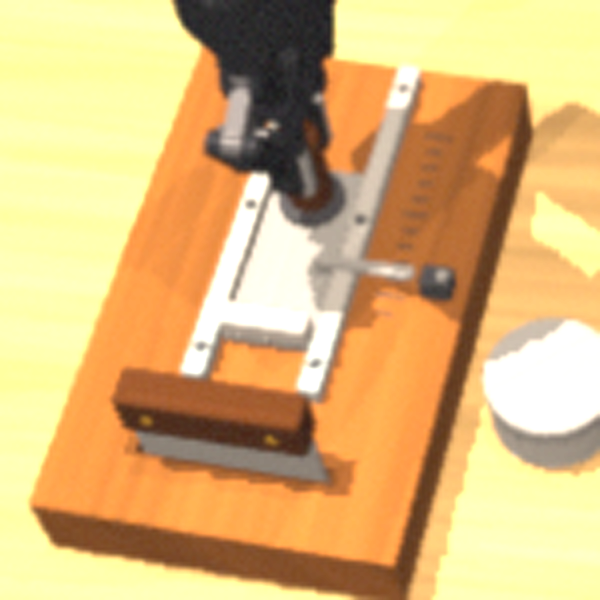

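Request:
move_arm(
  series=[
    [0,[0,-0.1,0],[0,0,0]],
    [0,[0,-0.1,0],[0,0,0]],
    [0,[0,-0.1,0],[0,0,0]],
    [0,[0,-0.1,0],[0,0,0]],
    [0,[0,-0.1,0],[0,0,0]],
    [0,[0,-0.1,0],[0,0,0]],
    [0,[0,-0.1,0],[0,0,0]],
    [0,[0,-0.1,0],[0,0,0]],
  ],
)

```text
clock: 18.5
position: [0.5006, -0.1812, 0.0771]
ee_rot: [0.002, 0.729, 0.684, 0.001]
ft_force: [5.8, 1.9, 2.1]
opening: 0.257
```

```bash
python3 m.py d3; python3 m2.py d3 -.0077 -.0077
```

```text
tcp jig [-0.0484 -0.0006]
[ 0.5006 -0.1812  0.0771] 0.257 [5.8 1.9 2.1] 18.5
[[216.2, 201.2], [217.9, 207.7], [212.0, 185.5]]
scene pointer 0.57 [242.1 228.6] [-0.0047  0.0615]
scene pointer 0.36 [422.9 220.4] [-0.0837  0.4099]
scene mark 0.38 [247.6 232.6] [-0.006   0.0707]
top pointer 0.47 [380.5 270.6] [-0.0039  0.0637]
top mark 0.61 [369.8 181.2] [0.2119 0.1022]
top mark 0.42 [375.9 275.8] [-0.0146  0.0715]
```

View pics/d3_m.png

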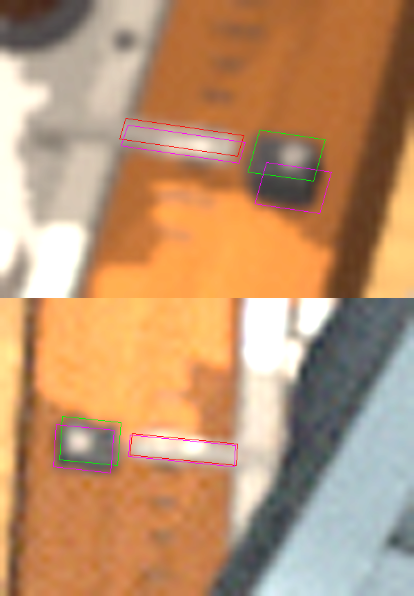

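```bash
python3 -c "
from station import r
o=r.get_obs();print(o['clock'],o['opening'],abs(o['qvel']).max());print(r.job_done())"
```

```text
18.8 0.2606028241138478 0.001293107298534168
the job is handed in; nothing more can be done
None
```

I seated the stop plate in the clamp's slot and let go of it. I then pulled the slide out by its post until the pointer stood beside the mark, and handed in at 18.8 s still gripping the post. No verdict was reported.

**Last checks**
- **Plate:** Pushing it down met 23.5 N, and it sank no further than 0.1 mm. After release, a fit to the scene picture put its lower edge 5.3 mm above the table (the floor is at 5 mm). That fit assumed the plate's x and squareness. With everything left free, it gave a position that can't be right, so a single picture doesn't pin the height down well.
- **Slide:** Outlines drawn in both pictures put pointer and mark at the same clamp x, about -7.7 mm, to within roughly 1 mm. The spring pulled on the tool with about 6 N, and the arm was still.

**What went wrong or disagreed**
- **First grasp:** It failed because the fingers shut on top of the grip and tilted the plate in its stand. The fingertips seem to stand about 22 to 26 mm higher than the stated reach, so I went 26 mm lower and the second grasp held.
- **Trained networks:** In the last pictures their pointer and mark positions scattered by several millimetres. Some detections were plainly wrong, so I relied on the outlines instead.
- **Other objects:** I didn't measure the tins, soap, bottle, jar and mug again at the end. I noticed no contact with them.

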